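# Secure sample jars on a bench shaker and release its brake

## Task

Get the bench shaker ready to run. Stand every sample jar from the bench upright in one row on its platform, along the aluminium fence; then unlock the retaining bar with its orange clamp lever, slide the bar up until its front face is at the red line, and lock it again. Last, squeeze the black release in the red grip of the brake lever and swing the lever fully down; leave everything else on the bench alone.

Things in the scene. Friction and masses are not known exactly. Their poses are not given: they have to be found in the camera images.
- shaker: low white bench shaker, fixed to the bench, 240 mm (x) by 310 mm (y), flat dark platform 40 mm above the bench. Origin: centre of its footprint on the bench; x points away from the robot, y to the left towards the fence, z up. Beyond the fence, at y = 155 to 251 mm, is the grey brake housing with the red-gripped lever. A near rail at x = -84 mm carries the upright teeth for the clamp.
- row_middle (a point): middle of the jar row, on the platform, 35 mm from the fence's inner face, halfway along it. The aluminium fence runs along the shaker's x (-118 to 118 mm): inner face at shaker y = 134 mm, outer at 146 mm, top 60 mm above the bench. Up to three jars stand in a row along x (66 mm apart fits) between 12 mm high end lips at x = -111 and 111 mm.
- red_line (a point): middle of the red line, on the platform; the line runs along the shaker's x, 70 mm from the fence's inner face
- bar (a joint): retaining bar (aluminium, 196 mm long in x, 14 mm thick, 22 mm high, underside 6 mm over the platform), slides along the shaker's +y to the fence. Metres, 0 to 0.172; starts parked at 0.004 to 0.028; 0.142 puts its front face on the red line. Friction about 2.5 N unlocked. Locked, it cannot pass the teeth (it can shift a little within the wide parking gap).
- bar_face (a point): middle of the bar's front (fence side) face, at platform height
- bar_handle (a point): grip point in the black upright handle plate of the bar: plate 40 mm (shaker x) by 12 mm thick (shaker y), top 11 mm above this point, 56 mm tall; pinch it from above across its thickness. It stands 30 mm behind the bar's centre line.
- clamp (a joint): clamp lever on the bar's near end, vertical axis. Rad: 0 = locked (arm along the shaker's -y), 1.2 = fully unlocked (swung anticlockwise from above, towards shaker +x). Its pin is clear of the teeth above about 0.6; it stays where left. Turned to 0 the pin enters a gap (every 16 mm, one at the red line), centring the bar if within 4 mm; else it stops on a tooth. 2 to 6 N at the knob.
- clamp_knob (a point): middle of the orange upright knob on the clamp arm: cylinder 22 mm diameter, 40 mm tall (20 mm above and 16 to 20 mm below this point), 55 mm from the pivot axis; moves with the lever
- clamp_pivot (a point): on the clamp lever's axis, at the height of the knob's middle; moves with the bar
- brake (a joint): brake lever on a level axis along the shaker's y through point brake_hinge. Rad: 0 = up (70 degrees above level, leaning to the shaker's -x), 1.0 = fully down (swung on towards the shaker's -x, about 13 degrees above level). A pawl holds it every 0.2 rad or so unless the release stays squeezed. Resistance at the grip about 2 to 5 N.
- brake_hinge (a point): on the brake lever's axis, in the lever's middle plane, 60 mm over the bench
- brake_grip (a point): centre of the red grip, 138 mm from the hinge along the lever; grip 68 mm long (102 to 170 mm from the hinge), 30 mm wide along the shaker's y, 26 mm thick; moves with the lever
- release (a joint): black release paddle (56 mm by 17 mm) on the shaker's +y side of the red grip, standing 8.5 mm out; pinching the grip across its sides (along the shaker's y) presses it in. Metres pressed: 0 = out, 0.008 = fully in (about 9 N); the pawl is free from about 0.006.
- jar_white: sample jar of amber glass with a paper label and a white screw lid; squat, body and ribbed lid both 62 mm across, 54 mm tall (lid from 40 mm up), about 0.2 kg. Origin: centre of its underside, z up its axis. May be absent (None).
- jar_blue: sample jar of amber glass with a paper label and a blue screw lid; squat, body and ribbed lid both 62 mm across, 54 mm tall (lid from 40 mm up), about 0.2 kg. Origin: centre of its underside, z up its axis. May be absent (None).
- jar_red: sample jar of amber glass with a paper label and a red screw lid; squat, body and ribbed lid both 62 mm across, 54 mm tall (lid from 40 mm up), about 0.2 kg. Origin: centre of its underside, z up its axis. May be absent (None).
- jar_green: sample jar of amber glass with a paper label and a green screw lid; squat, body and ribbed lid both 62 mm across, 54 mm tall (lid from 40 mm up), about 0.2 kg. Origin: centre of its underside, z up its axis. May be absent (None).
- beaker: clear beaker, 52 mm across, 66 mm tall, standing on the bench near the jars: a bystander. Origin: centre of its underside.
- lab_timer: white lab timer, 59 x 64 x 28 mm, on the bench near the jars: a bystander. Origin: centre of its underside.
Mind the look-alikes: they are no part of the job. What is meant by the jar_blue is not brown, and is the larger of those in its own colour. Of the things that look like the jar_green, take the one that is farthest to the robot's right at the start.

How it is judged (in metres and radians):
On the way, in this order (a step that is already met when the one before it is completed fails the run):
1. every jar that is there stands upright on the platform in the row along the fence, past the red line (z of jar_white in the frame of shaker between 0.034 and 0.046 m and angle between each of jar_white, jar_blue, jar_red, jar_green's own z axis and vertical below 0.12 rad and x of jar_white in the frame of shaker between -0.098 and 0.098 m and y of jar_white in the frame of shaker between 0.068 and 0.116 m and z of jar_blue in the frame of shaker between 0.034 and 0.046 m and x of jar_blue in the frame of shaker between -0.098 and 0.098 m and y of jar_blue in the frame of shaker between 0.068 and 0.116 m and z of jar_red in the frame of shaker between 0.034 and 0.046 m and x of jar_red in the frame of shaker between -0.098 and 0.098 m and y of jar_red in the frame of shaker between 0.068 and 0.116 m and z of jar_green in the frame of shaker between 0.034 and 0.046 m and x of jar_green in the frame of shaker between -0.098 and 0.098 m and y of jar_green in the frame of shaker between 0.068 and 0.116 m), for 0.2 s.
2. the retaining bar stands at the red line with its clamp locked again (value of joint bar between 0.137 and 0.147 m and value of joint clamp below 0.15 rad), for 0.2 s.
3. the brake lever is on its way down with the release squeezed (value of joint brake between 0.3 and 0.8 rad and value of joint release above 0.005 m), for 0.05 s.
At the end, for the whole second after the job is handed in: Every jar present stands upright (within 0.12 rad) on the platform between fence and bar, at rest; bar within 5 mm of the red line, clamp within 0.15 rad of locked, brake lever at 0.9 rad or more (fully down) (all of step 2 and z of jar_white in the frame of shaker between 0.034 and 0.046 m and angle between each of jar_white, jar_blue, jar_red, jar_green's own z axis and vertical below 0.12 rad and x of jar_white in the frame of shaker between -0.098 and 0.098 m and y of jar_white in the frame of shaker between 0.082 and 0.116 m and linear speed of each of jar_white, jar_blue, jar_red, jar_green below 0.02 m/s and z of jar_blue in the frame of shaker between 0.034 and 0.046 m and x of jar_blue in the frame of shaker between -0.098 and 0.098 m and y of jar_blue in the frame of shaker between 0.082 and 0.116 m and z of jar_red in the frame of shaker between 0.034 and 0.046 m and x of jar_red in the frame of shaker between -0.098 and 0.098 m and y of jar_red in the frame of shaker between 0.082 and 0.116 m and z of jar_green in the frame of shaker between 0.034 and 0.046 m and x of jar_green in the frame of shaker between -0.098 and 0.098 m and y of jar_green in the frame of shaker between 0.082 and 0.116 m and value of joint brake above 0.9 rad and velocity of joint bar between -0.01 and 0.01 m/s); the robot touches nothing.
It fails at once if the beaker or the timer was shifted by more than 30 mm (distance of beaker from where it was at the start of the episode above 0.03 m or distance of lab_timer from where it was at the start of the episode above 0.03 m).
Of jar_white, jar_blue, jar_red, jar_green only 2 to 3 are there at a start; the rules pass over those that are not, and their reading is None.
At some moment in a run one of jar_white, jar_blue, jar_red, jar_green may be knocked a few centimetres aside while the robot is not near it.
It also fails if it takes over 208 s, if anything falls off the work surface, if the arm or the gripper's body presses on something with over 40 N, if the wrist force passes 120 N, or if a joint passes its speed limit or range.

## Robot

A 7-joint arm with a two-finger parallel gripper is mounted at the origin on a cart in front of the work surface, level with it; the furniture and walls round the work are solid. World frame = base frame: x ahead of the robot, y to its left, z up, the work surface at z = 0. Lengths are in mm, angles in rad, forces in N, time in s.
With the tool pointing down it reaches from about 400 to 900 mm from the base axis. Payload 5.5 kg.
Tool frame: the origin (TCP) lies between the finger pads; the fingertips stand env.tcp_to_tips ahead of it and the grasp point (between the pads) lies 5 mm behind it (env.tcp_to_tips is the distance from the TCP to the fingertips, in mm); z points along the fingers, y is the line along which they close (so a half turn about z gives the same grasp; the last joint's range is limited). The gripper opens to 85 mm and grips with 20 to 120 N. Pads are 22 mm wide; open, the fingers measure 114 mm over their backs; the gripper's body (76 mm by 85 mm) begins 54 mm behind the grasp point. The pads swing forward as they close: fully open they stand 13 mm farther back than shut.
Start: joints at [1.366, 0.501, -0.427, 1.55, 0.221, 1.138, -0.21], TCP at [293.131, -580.15, 245.31] pointing down, gripper open.
Joint ranges: [-2.88, 2.88], [-0.31, 2.03], [-1.54, 1.56], [0.2, 2.42], [-1.41, 4.55], [0.19, 2.02], [-2.57, 2.57]. Speed limits (rad/s): [2.57, 2.57, 3.14, 3.14, 3.14, 3.14, 3.14].

## Interface

Orientations are given as [roll, pitch, yaw] about the fixed x, y, z axes, in that order (R = Rz(yaw) Ry(pitch) Rx(roll)).
In Python, from plant import env gives the robot as it stands.
- The arm moves only by the tool play_rows, never from a script. Its argument "motion" is a list of rows, each an object of numbers: "grip": the closure, from 0 (fully open) to 1 (shut); "dx", "dy", "dz": the shift along the tool's x, y, z in cm; "ax", "ay", "az": the turn, a rotation vector about the tool's x, y, z in rad. A call has exactly 8 rows; each row shifts and turns the commanded pose from where the row before left it, along the tool's axes as they then stand; what a row does not reach is not made up. A row lasts 1/12 s, in which the tool goes at most 41.7 mm and 7.16 degrees, less where a joint would pass 70% of its speed; a pose out of reach is approached as far as the arm can. A call is refused whole if a number of a shift passes 4.17 or a number of a turn 0.125, either way. A call with a gripper value outside its range is refused whole. The fingers move at their own pace and stop on an object; the grip force is fixed at half the most. Time passes only in rows, so rows that do not move let the fingers close, or fill a call up. It gives the time, the measured TCP pose, the force, the opening and the grip force at its end, in the units of the state.
- env.state(): the state, without advancing time (a new reading comes with each control period).
- env.camera(name): name is "scene" or "side" or "wrist"; returns a dict with "image" (400x640x3 uint8, red, green, blue), "fx", "fy", "cx", "cy" (pixels), "k1" (the pictures are not rectified: a ray, as slopes to the right and down, at radius r is drawn at 1 + k1 r^2 times it, then the intrinsics apply), "position" and "attitude" of the camera in the world. Camera axes: x right, y down, z forward; pixel columns grow to the right and rows downward; lengths in mm; the calibration is good to about 2 mm. A picture is of the moment at which its call begins. There is no depth.
- env.finish_job(): hands the job in; it is judged then, once.
The state is a dict: "clock": time; "joints": joint angles; "qd": joint speeds; "effort": joint torques, N m; "tcp_pos": TCP position; "eef_rot": TCP orientation; "contact_force": force on the tool from outside, world axes, zero at the start; "moment": the same for the moment, N m; "gripper_width": finger opening in mm; "grip_force": force on a finger pad.
Only numpy, scipy, OpenCV 4.12 (cv2) and the standard library are available. Lean on these libraries where they do the work, as an engineer would, in place of code of your own. Each camera call takes 0.05 s, during which the arm holds its last target. There are 200 camera calls.

## Working session

There is one attempt and no reset: what is moved stays moved. The work goes in short steps, Python scripts to look and compute and a tool call to move; the robot and the scene stay as the last step left them, time stands still between calls to the robot, and variables do not carry over. Pictures are saved under pics/ and viewed, at most 17 in all, crops included, and the job is handed in when it is done.

Besides the shell and the picture viewer there is one more tool, called after "Emit:" in YAML: its name, and indented under it one key for each argument. play_rows: Moves the arm, as the interface text tells. Its arguments: {"type":"object","properties":{"motion":{"type":"array","items":{"type":"object","properties":{"grip":{"type":"number"},"dx":{"type":"number"},"dy":{"type":"number"},"dz":{"type":"number"},"ax":{"type":"number"},"ay":{"type":"number"},"az":{"type":"number"}}}}},"required":["motion"]}

```bash
ls; mkdir -p pics; cat > h.py <<'E'
import numpy as np, cv2, json
from plant import env
from scipy.spatial.transform import Rotation as R
def snap(name,tag):
    c=env.camera(name); cv2.imwrite(f'pics/{tag}.png',cv2.cvtColor(np.asarray(c['image']),cv2.COLOR_RGB2BGR))
    d={k:(np.asarray(v).tolist() if not np.isscalar(v) else v) for k,v in c.items() if k!='image'}
    json.dump(d,open(f'pics/{tag}.json','w')); return d
def cam(tag): return json.load(open(f'pics/{tag}.json'))
def rot(c):
    a=np.array(c['attitude'],float)
    return a if a.shape==(3,3) else R.from_euler('xyz',a).as_matrix()
def ray(c,u,v):
    K=np.array([[c['fx'],0,c['cx']],[0,c['fy'],c['cy']],[0,0,1]])
    p=cv2.undistortPoints(np.array([[[u,v]]],float),K,np.array([c['k1'],0,0,0,0.]))[0,0]
    return np.array(c['position'],float),rot(c)@np.array([p[0],p[1],1])
def onz(c,u,v,z):
    o,d=ray(c,u,v); return o+d*(z-o[2])/d[2]
def tri(*obs):
    A=np.zeros((3,3));b=np.zeros(3)
    for c,u,v in obs:
        o,d=ray(c,u,v);d=d/np.linalg.norm(d);P=np.eye(3)-np.outer(d,d);A+=P;b+=P@o
    x=np.linalg.solve(A,b)
    return x,[float(np.linalg.norm(np.cross(x-ray(c,u,v)[0],ray(c,u,v)[1]/np.linalg.norm(ray(c,u,v)[1])))) for c,u,v in obs]
def proj(c,p):
    K=np.array([[c['fx'],0,c['cx']],[0,c['fy'],c['cy']],[0,0,1]])
    M=rot(c).T; t=-M@np.array(c['position'],float)
    return cv2.projectPoints(np.array(p,float).reshape(-1,1,3),cv2.Rodrigues(M)[0],t,K,np.array([c['k1'],0,0,0,0.]))[0][:,0]
E
python3 - <<'E'
from h import *
for n in('scene','side','wrist'): print(snap(n,n+'0'))
print(env.state(), env.tcp_to_tips)
a=np.hstack([cv2.imread('pics/scene0.png')]); 
E
```

```text
pics
{'fx': 382.72759227521925, 'fy': 382.72759227521925, 'cx': 314.95659302258304, 'cy': 189.71158986495743, 'k1': -0.07409056442952483, 'position': [103.72515459339888, 399.5864835663548, 1169.855938282477], 'attitude': [-2.6038845048145296, 0.008881832768924847, -2.3639771035693835]}
{'fx': 464.00178643155624, 'fy': 464.00178643155624, 'cx': 317.24446089556176, 'cy': 195.7804260386039, 'k1': 0.038190618341336066, 'position': [365.7530545969377, -1216.9690516239054, 896.9600832582507], 'attitude': [-2.1414182953750744, -0.008702654726069792, -0.13041765135357064]}
{'fx': 276.39547600006443, 'fy': 276.39547600006443, 'cx': 321.1129651256384, 'cy': 201.20716033287627, 'k1': -0.025877906733272733, 'position': [350.49859847994173, -549.9429068792936, 372.7369175346114], 'attitude': [2.871947366217743, 0.001093571874136945, -1.1027080852450883]}
{'clock': 0.15, 'joints': array([ 1.36622758,  0.50167104, -0.42681209,  1.55119459,  0.22076708,
        1.1383111 , -0.21032164]), 'qd': array([ 7.29808225e-06, -2.44487698e-03, -1.98637080e-03, -2.34819881e-03,
       -1.59842770e-04, -2.54088620e-03,  1.49531834e-04]), 'effort': array([-8.34158185e-03, -5.70030212e+01, -5.82629979e+00, -2.81283098e+01,
        1.05047005e-02,  7.74060114e-03,  2.30331739e-05]), 'tcp_pos': array([ 292.82017049, -579.72937853,  244.4783017 ]), 'eef_rot': array([-3.14005033e+00, -8.56716963e-05,  4.67755552e-01]), 'contact_force': array([-0.06526858,  0.06348369, -0.21192347]), 'moment': array([-0.04052407,  0.0259115 , -0.033741  ]), 'grip_force': 0.0, 'gripper_width': 85.64169977290264} 14.0
```

View pics/scene0.png

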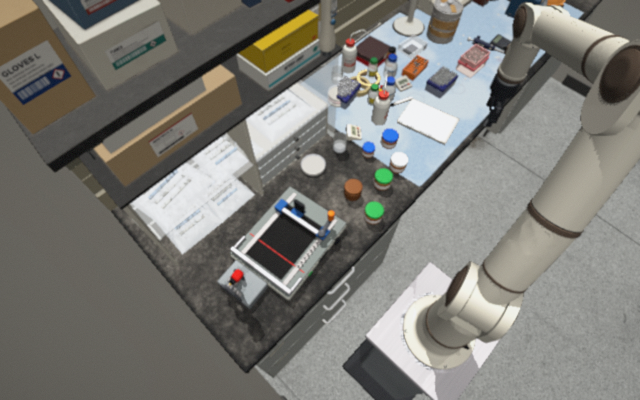

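View pics/side0.png

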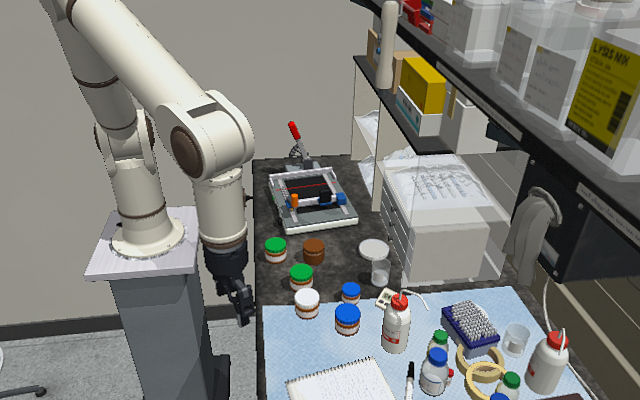

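Scene view: the candidates are the large blue lid (389,138), the small blue lid (368,150), the white lid (399,161), green lids (383,179) and (374,210), and a brown lid (353,188). The timer is near (354,131) and the shaker near (288,240). I'll take the larger blue, the white, and the green at scene (383,179) / side (301,272), which is farthest to the robot's right. I'll check these in one close composite crop.

```bash
python3 - <<'E'
from h import *
a=cv2.imread('pics/scene0.png')[120:235,330:430]; b=cv2.imread('pics/side0.png')[225:345,250:410]
c=cv2.imread('pics/scene0.png')[175:310,210:350];d=cv2.imread('pics/side0.png')[110:240,250:370]
f=lambda x:cv2.resize(x,(400,300),interpolation=cv2.INTER_CUBIC)
cv2.imwrite('pics/comp0.png',np.vstack([np.hstack([f(a),f(b)]),np.hstack([f(c),f(d)])]))
S,D=cam('scene0'),cam('side0')
# rough: lid top centres
for n,p,q in [('blue',(389.5,136),(347.5,312)),('sblue',(368.5,148),(351,289)),('white',(399,159),(307,296)),('greenR',(383.5,176),(301,270)),('greenL',(374.5,207.5),(275.5,243)),('brown',(353,186),(313.5,244)),('knob',(331,214),(294,200))]:
    x,e=tri((S,*p),(D,*q)); print(n,x.round(0),np.round(e,1),onz(S,*p,54).round(),onz(D,*q,54).round())
E
```

```text
blue [ 548. -433.   46.] [2.4 2.4] [ 542. -426.   54.] [ 549. -440.   54.]
sblue [ 574. -344.   33.] [3.1 3.1] [ 562. -329.   54.] [ 572. -364.   54.]
white [ 456. -371.   50.] [2.2 2.2] [ 452. -368.   54.] [ 458. -375.   54.]
greenR [ 450. -275.   51.] [2.8 2.8] [ 446. -273.   54.] [ 452. -277.   54.]
greenL [ 389. -155.   56.] [1.2 1.2] [ 389. -156.   54.] [ 391. -153.   54.]
brown [ 498. -170.   53.] [2.1 2.1] [ 495. -169.   54.] [ 499. -171.   54.]
knob [457. -17. 109.] [0.4 0.4] [475. -38.  54.] [464.  68.  54.]
```

View pics/comp0.png

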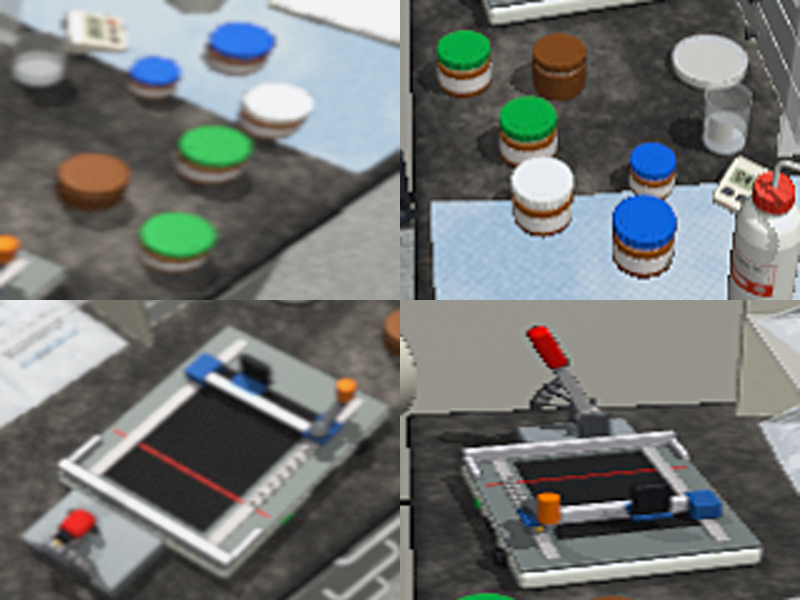

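```bash
python3 - <<'E'
from h import *
S,D=cam('scene0'),cam('side0')
sc=lambda x,y:(210+x/2.857,175+(y-300)/2.222); sd=lambda x,y:(250+(x-400)/3.333,110+(y-300)/2.308)
for n,p,q in [('red far',(115,431),(687,466)),('red near',(270,517),(487,487)),('bodyC near',(388,408),(520,580)),('bodyC far',(228,326),(758,548)),
 ('fence far out',(62,465),(673,434)),('fence near out',(225,572),(463,453)),('knob top',(346,381),(548,496)),('handle top',(255,362),(651,490)),('grip top',(80,512),(538,330))]:
    x,e=tri((S,*sc(*p)),(D,*sd(*q))); print(n,x.round(0),np.round(e,1),onz(S,*sc(*p),40).round())
E
```

```text
red far [622. 190.  37.] [4.2 4.2] [617. 191.  40.]
red near [405. 158.  35.] [4.2 4.2] [400. 159.  40.]
bodyC near [427. -59.  22.] [0.6 0.6] [421. -52.  40.]
bodyC far [659. -25.  31.] [0.8 0.8] [654. -21.  40.]
fence far out [619. 268.  51.] [4.7 4.7] [618. 267.  40.]
fence near out [383. 246.  45.] [5.5 5.5] [379. 245.  40.]
knob top [458. -16. 127.] [1.3 1.3] [486. -51.  40.]
handle top [560.  23. 104.] [1.8 1.8] [585.   0.  40.]
grip top [479. 314. 220.] [0.3 0.3] [550. 298.  40.]
```

Emit:
play_rows:
  motion:
    - {"dx": 3.4, "dy": -1.8, "dz": -0.9, "grip": 0}
    - {"dx": 3.4, "dy": -1.8, "dz": -0.9, "grip": 0}
    - {"dx": 3.4, "dy": -1.8, "dz": -0.9, "grip": 0}
    - {"dx": 3.4, "dy": -1.8, "dz": -0.9, "grip": 0}
    - {"dx": 3.4, "dy": -1.8, "dz": -0.9, "grip": 0}
    - {"dx": 3.4, "dy": -1.8, "dz": -0.9, "grip": 0}
    - {"az": 0.12, "grip": 0}
    - {"az": 0.12, "grip": 0}

```text
$.motion[0]: bad value
```

```bash
python3 - <<'E'
from h import *
snap('wrist','w1'); s=env.state(); print(s['tcp_pos'],s['eef_rot'],s['clock'])
c=cam('w1')
for p in [(548,-436,54),(456,-372,54),(450,-275,54),(574,-344,40)]: print(proj(c,p).round())
E
```

```text
[ 292.92228115 -579.81624464  244.65892141] [-3.14040229e+00 -8.39602899e-05  4.67857636e-01] 0.2
[[ 308. -126.]]
[[207. -59.]]
[[ 112. -102.]]
[[ 233. -194.]]
```

View pics/w1.png

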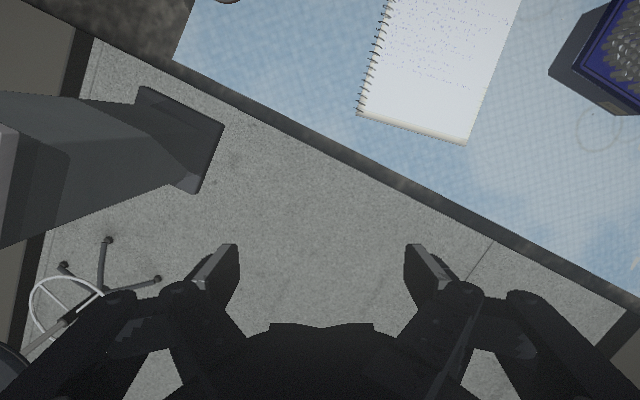

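The view shows the gripper over the bench edge, with the notebook at (440,70) and no jars in sight. The move was refused, so I'll give every field.

Emit:
play_rows:
  motion:
    - {"dx": 3.4, "dy": -1.8, "dz": -0.9, "ax": 0, "ay": 0, "az": 0, "grip": 0}
    - {"dx": 3.4, "dy": -1.8, "dz": -0.9, "ax": 0, "ay": 0, "az": 0, "grip": 0}
    - {"dx": 3.4, "dy": -1.8, "dz": -0.9, "ax": 0, "ay": 0, "az": 0, "grip": 0}
    - {"dx": 3.4, "dy": -1.8, "dz": -0.9, "ax": 0, "ay": 0, "az": 0, "grip": 0}
    - {"dx": 3.4, "dy": -1.8, "dz": -0.9, "ax": 0, "ay": 0, "az": 0, "grip": 0}
    - {"dx": 3.4, "dy": -1.8, "dz": -0.9, "ax": 0, "ay": 0, "az": 0, "grip": 0}
    - {"dx": 0, "dy": 0, "dz": 0, "ax": 0, "ay": 0, "az": 0.12, "grip": 0}
    - {"dx": 0, "dy": 0, "dz": 0, "ax": 0, "ay": 0, "az": 0.12, "grip": 0}

```text
clock: 0.87
tcp_pos: [429.4, -388.5, 300.4]
eef_rot: [3.141, -0.002, 0.229]
contact_force: [-0.8, -0.9, 0.5]
gripper_width: 85.5
grip_force: 0.0
```

```bash
python3 - <<'E'
from h import *
snap('wrist','w2'); s=env.state(); print(s['tcp_pos'],s['eef_rot'],s['clock'])
c=cam('w2')
for p in [(548,-436,54),(456,-372,54),(450,-275,54),(574,-344,40)]: print(proj(c,p).round())
E
```

```text
[ 427.7544535  -390.16856096  299.83954898] [ 3.14096746e+00 -5.37133348e-04  2.18600879e-01] 0.9167
[[378.  93.]]
[[313. 152.]]
[[241. 140.]]
[[313.  56.]]
```

View pics/w2.png

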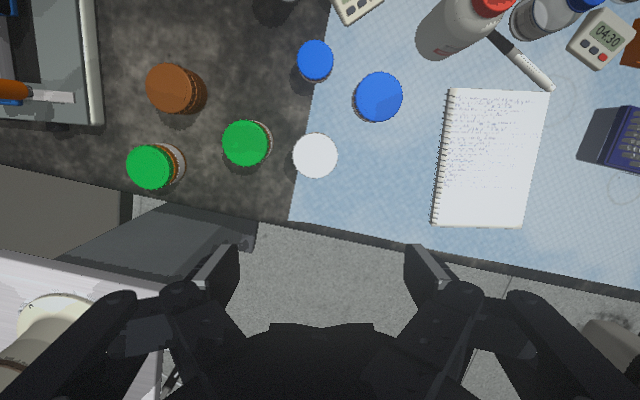

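Wrist view: large blue (379,97), small blue (315,60), white (315,156), wanted green (246,143), other green (150,166), brown (172,88). The choice stands.

```bash
cat >> h.py <<'E'
def lid(tag,uv,col,r=40):
    im=cv2.imread(f'pics/{tag}.png'); h=cv2.cvtColor(im,cv2.COLOR_BGR2HSV)
    lo,hi={'blue':((105,150,60),(125,255,255)),'green':((50,120,50),(75,255,255)),'white':((0,0,190),(180,25,255)),'orange':((5,180,120),(18,255,255)),'red':((0,170,100),(4,255,255))}[col]
    m=cv2.inRange(h,lo,hi); n,l,st,ce=cv2.connectedComponentsWithStats(m)
    k=min(range(1,n),key=lambda i:np.hypot(*(ce[i]-uv))+(1e3 if st[i,4]<60 else 0)); 
    return ce[k],st[k]
def goto(p,yaw):
    s=env.state(); t=s['tcp_pos']; y0=s['eef_rot'][2]; dyaw=(yaw-y0+np.pi)%(2*np.pi)-np.pi
    d=np.array(p)-t; c,s_=np.cos(yaw),np.sin(yaw)
    return 'az %.3f'%-dyaw, 'then dxyz cm',np.round([(d[0]*c+d[1]*s_)/10,(d[0]*s_-d[1]*c)/10,-d[2]/10],2)
E
python3 - <<'E'
from h import *
c=cam('w2')
for n,uv in [('blue',(379,97)),('white',(315,156)),('green',(246,143))]:
    ce,st=lid('w2',uv,n); print(n,ce,st,onz(c,*ce,54).round(1))
print(goto((548,-434,60),0.14))
S,D=cam('scene0'),cam('side0')
for n,p,q in [('blue',(389.5,136),(347.5,312)),('white',(399,159),(307,296)),('green',(383.5,176),(301,270))]:
    a,_=lid('scene0',p,n);b,_=lid('side0',q,n);w,_=lid('w2',{'blue':(379,97),'white':(315,156),'green':(246,143)}[n],n)
    print(n,tri((S,*a),(D,*b),(c,*w)))
E
```

```text
blue [378.48406267  96.41274986] [ 354   72   49   50 1851] [ 544.3 -437.5   54. ]
white [314.9323641  155.22187105] [ 293  133   45   46 1582] [ 452.8 -374.9   54. ]
green [244.65151515 142.62296037] [ 221  119   48   48 1716] [ 447.9 -279.9   54. ]
('az 0.079', 'then dxyz cm', array([11.3 ,  6.02, 23.98]))
blue (array([ 547.03738538, -437.73391956,   46.13434335]), [1.0397579831521917, 2.0451703969825377, 1.9553927794290042])
white (array([ 454.97574605, -374.19281964,   50.69605696]), [0.8819531925192824, 2.4950186967782813, 2.608495829348235])
green (array([ 449.32924033, -278.24761412,   47.80105001]), [0.5280584839184842, 2.4465212906728038, 2.1654928883242466])
```

Emit:
play_rows:
  motion:
    - {"dx": 0, "dy": 0, "dz": 0, "ax": 0, "ay": 0, "az": 0.08, "grip": 0}
    - {"dx": 2.75, "dy": 1.59, "dz": 2.5, "ax": 0, "ay": 0, "az": 0, "grip": 0}
    - {"dx": 2.75, "dy": 1.59, "dz": 2.5, "ax": 0, "ay": 0, "az": 0, "grip": 0}
    - {"dx": 2.75, "dy": 1.59, "dz": 2.5, "ax": 0, "ay": 0, "az": 0, "grip": 0}
    - {"dx": 2.75, "dy": 1.59, "dz": 2.5, "ax": 0, "ay": 0, "az": 0, "grip": 0}
    - {"dx": 0, "dy": 0, "dz": 3.9, "ax": 0, "ay": 0, "az": 0, "grip": 0}
    - {"dx": 0, "dy": 0, "dz": 3.9, "ax": 0, "ay": 0, "az": 0, "grip": 0}
    - {"dx": 0, "dy": 0, "dz": 3.9, "ax": 0, "ay": 0, "az": 0, "grip": 0}

```text
clock: 1.58
tcp_pos: [544.7, -438.7, 80.0]
eef_rot: [-3.141, 0.0, 0.15]
contact_force: [0.2, -0.6, 0.3]
gripper_width: 85.8
grip_force: 0.0
```

```bash
python3 - <<'E'
from h import *
print(goto((545.5,-437.5,42),0.14)); s=env.state(); print(s['tcp_pos'],s['eef_rot'])
snap('wrist','w3'); ce,st=lid('w3',proj(cam('w3'),(545.5,-437.5,54))[0],'blue'); print(ce,st,onz(cam('w3'),*ce,54))
c,d=cam('w2'),cam('w3')
a,b=lid('w2',(378,96),'blue')
print(tri((c,*a),(d,*ce)))
E
```

```text
('az 0.010', 'then dxyz cm', array([ 0.09, -0.11,  3.8 ]))
[ 544.71667306 -438.71044733   79.97328481] [-3.14135411e+00  2.03216004e-05  1.50378581e-01]
[319.53379549 232.33195574] [ 269  183  102   98 7501] [ 547.43961889 -437.52365026   54.        ]
(array([ 545.14213546, -438.12223092,   48.41875521]), [0.29947703584878727, 0.29947703584894547])
```

Emit:
play_rows:
  motion:
    - {"dx": 0.1, "dy": 0, "dz": 1.9, "ax": 0, "ay": 0, "az": 0, "grip": 0}
    - {"dx": 0, "dy": 0, "dz": 1.9, "ax": 0, "ay": 0, "az": 0, "grip": 0}
    - {"dx": 0, "dy": 0, "dz": 0, "ax": 0, "ay": 0, "az": 0, "grip": 1}
    - {"dx": 0, "dy": 0, "dz": 0, "ax": 0, "ay": 0, "az": 0, "grip": 1}
    - {"dx": 0, "dy": 0, "dz": 0, "ax": 0, "ay": 0, "az": 0, "grip": 1}
    - {"dx": 0, "dy": 0, "dz": 0, "ax": 0, "ay": 0, "az": 0, "grip": 1}
    - {"dx": 0, "dy": 0, "dz": 0, "ax": 0, "ay": 0, "az": 0, "grip": 1}
    - {"dx": 0, "dy": 0, "dz": 0, "ax": 0, "ay": 0, "az": 0, "grip": 1}

```text
clock: 2.3
tcp_pos: [546.0, -438.7, 45.4]
eef_rot: [3.14, -0.001, 0.148]
contact_force: [0.3, 0.3, -2.6]
gripper_width: 59.8
grip_force: 65.0
```

Emit:
play_rows:
  motion:
    - {"dx": 0, "dy": 0, "dz": -1, "ax": 0, "ay": 0, "az": 0, "grip": 1}
    - {"dx": 0, "dy": 0, "dz": -2, "ax": 0, "ay": 0, "az": 0, "grip": 1}
    - {"dx": 0, "dy": 0, "dz": -3, "ax": 0, "ay": 0, "az": 0, "grip": 1}
    - {"dx": 0, "dy": 0, "dz": -4, "ax": 0, "ay": 0, "az": 0, "grip": 1}
    - {"dx": 0, "dy": 0, "dz": -4, "ax": 0, "ay": 0, "az": 0, "grip": 1}
    - {"dx": 0, "dy": 0, "dz": -4, "ax": 0, "ay": 0, "az": 0, "grip": 1}
    - {"dx": 0, "dy": 0, "dz": -2, "ax": 0, "ay": 0, "az": 0, "grip": 1}
    - {"dx": 0, "dy": 0, "dz": 0, "ax": 0, "ay": 0, "az": 0, "grip": 1}

```text
clock: 2.97
tcp_pos: [549.0, -440.0, 253.1]
eef_rot: [3.133, -0.009, 0.148]
contact_force: [0.2, -1.3, -2.3]
gripper_width: 59.9
grip_force: 65.4
```

Emit:
play_rows:
  motion:
    - {"dx": -0.2, "dy": -2, "dz": 0, "ax": 0, "ay": 0, "az": 0, "grip": 1}
    - {"dx": -0.2, "dy": -3.9, "dz": 0, "ax": 0, "ay": 0, "az": 0, "grip": 1}
    - {"dx": -0.2, "dy": -3.9, "dz": 0, "ax": 0, "ay": 0, "az": 0, "grip": 1}
    - {"dx": -0.2, "dy": -3.9, "dz": 0, "ax": 0, "ay": 0, "az": 0, "grip": 1}
    - {"dx": -0.2, "dy": -3.9, "dz": 0, "ax": 0, "ay": 0, "az": 0, "grip": 1}
    - {"dx": -0.2, "dy": -3.9, "dz": 0, "ax": 0, "ay": 0, "az": 0, "grip": 1}
    - {"dx": -0.2, "dy": -3.9, "dz": 0, "ax": 0, "ay": 0, "az": 0, "grip": 1}
    - {"dx": -0.2, "dy": -3.9, "dz": 0, "ax": 0, "ay": 0, "az": 0, "grip": 1}

```text
clock: 3.63
tcp_pos: [485.2, -148.9, 243.9]
eef_rot: [-3.142, 0.001, 0.148]
contact_force: [-0.5, 0.7, -1.8]
gripper_width: 60.2
grip_force: 65.6
```

Emit:
play_rows:
  motion:
    - {"dx": -0.2, "dy": -3.9, "dz": 0, "ax": 0, "ay": 0, "az": 0, "grip": 1}
    - {"dx": -0.2, "dy": -3.9, "dz": 0, "ax": 0, "ay": 0, "az": 0, "grip": 1}
    - {"dx": -0.2, "dy": -3.9, "dz": 0, "ax": 0, "ay": 0, "az": 0, "grip": 1}
    - {"dx": -0.2, "dy": -3.9, "dz": 0, "ax": 0, "ay": 0, "az": 0, "grip": 1}
    - {"dx": -0.2, "dy": -3.9, "dz": 0, "ax": 0, "ay": 0, "az": 0, "grip": 1}
    - {"dx": -0.2, "dy": -3.9, "dz": 0, "ax": 0, "ay": 0, "az": 0, "grip": 1}
    - {"dx": 0, "dy": -2, "dz": 0, "ax": 0, "ay": 0, "az": 0, "grip": 1}
    - {"dx": 0, "dy": 0, "dz": 0, "ax": 0, "ay": 0, "az": 0, "grip": 1}

```text
clock: 4.3
tcp_pos: [435.5, 104.1, 244.6]
eef_rot: [-3.14, -0.0, 0.157]
contact_force: [-0.0, -0.2, -2.1]
gripper_width: 60.0
grip_force: 65.6
```

```bash
python3 - <<'E'
from h import *
snap('wrist','w4'); s=env.state(); print(s['tcp_pos'],s['eef_rot'],s['clock'],s['gripper_width'])
E
```

```text
[436.17678429 101.17266001 244.29613513] [3.14158680e+00 1.00257348e-04 1.53944141e-01] 4.35 60.04133627488272
```

View pics/w4.png

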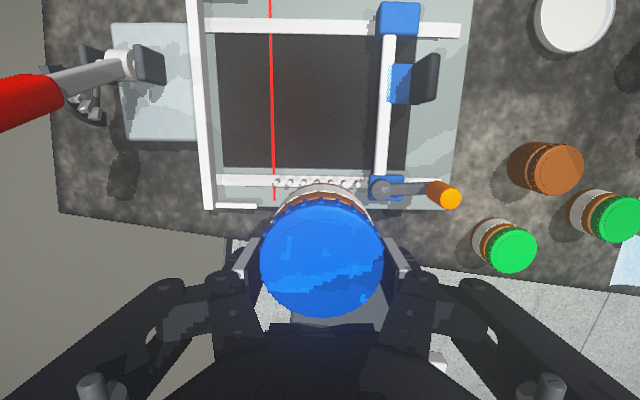

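The view shows the red line from (270,0) to (274,200), the fence's near end at (208,209), the bar at u≈384, the clamp pivot (380,188), the orange knob (452,197), the handle (425,78) and the brake grip (20,103). The blue jar is held upright.

```bash
python3 - <<'E'
from h import *
c=cam('w4'); im=cv2.imread('pics/w4.png'); h=cv2.cvtColor(im,cv2.COLOR_BGR2HSV)
m=cv2.inRange(h,(0,140,80),(8,255,255))|cv2.inRange(h,(172,140,80),(180,255,255)); m[:,:255]=0;m[:,295:]=0;m[200:]=0
pts=[onz(c,m[v].nonzero()[0].mean(),v,40) for v in range(5,198) if m[v].any()]
pts=np.array(pts); d=np.polyfit(pts[:,0],pts[:,1],1); yaw=np.arctan(d[0]); print('yaw',yaw,np.std(pts[:,1]-np.polyval(d,pts[:,0])))
ex=np.array([np.cos(yaw),np.sin(yaw)]);ey=np.array([-ex[1],ex[0]])
yl=np.mean(pts[:,:2]@ey); print('red extents along x',(pts[:,:2]@ex).min(),(pts[:,:2]@ex).max())
Y0=yl-64
F=lambda u,v,z:(lambda p:np.round([p@ex,p@ey-Y0],1))(onz(c,u,v,z)[:2])
for n,a in {'fence out near':(203,209,60),'fence in near':(213.5,209,60),'fence in top':(201,5,60),'body right edge':(456,209,40),'body R top':(466,5,40),'bar front near':(374,175,68),'bar front far':(383,35,68),'bar back':(388,175,68),'pivot':(380,188,94),'rail near R':(445,181,40),'rail L':(218,176,40),'rail L bottom':(218,186,40),'body near L':(215,209,40),'rail far R':(458,24,40),'rail far L':(200,18,40),'hinge':(150,64,60)}.items(): print(n,F(*a))
k,_=lid('w4',(452,197),'orange');print('knob',k,F(*k,115),onz(c,*k,115))
S=cam('scene0');D=cam('side0');a,_=lid('scene0',(331,214),'orange');b,_=lid('side0',(294,200),'orange')
x,e=tri((S,*a),(D,*b),(c,*k)); print('knob tri',x,e,x[:2]@ex,x[:2]@ey-Y0)
i=im[:260,150:500]; cv2.imwrite('pics/w4c.png',cv2.resize(i,None,fx=2.2,fy=2.2,interpolation=cv2.INTER_CUBIC))
E
```

```text
yaw 0.13695528039238652 0.2382521529993898
red extents along x 422.8503025304697 632.7704974495683
fence out near [411.7 145.5]
fence in near [411.9 132.9]
fence in top [624.8 129.1]
body right edge [ 411.8 -166. ]
body R top [ 638.1 -144.7]
bar front near [457.9 -53.2]
bar front far [598.4 -52.7]
bar back [458.2 -68.9]
pivot [448.9 -55.3]
rail near R [ 447.5 -146.9]
rail L [448.1 131.9]
rail L bottom [435.5 132.8]
body near L [405.7 139. ]
rail far R [ 619.6 -138.5]
rail far L [619.7 138.9]
hinge [569.8 187.6]
knob [444.89285714 186.53571429] [ 456.2 -112.9] [462.19264528 -11.87647712 115.        ]
knob tri [ 465.50785215 -166.54071422  307.54961126] [230.48361824691517, 85.55818476429828, 223.69256991274804] 438.41157039753665 -266.61713257077895
```

View pics/w4c.png

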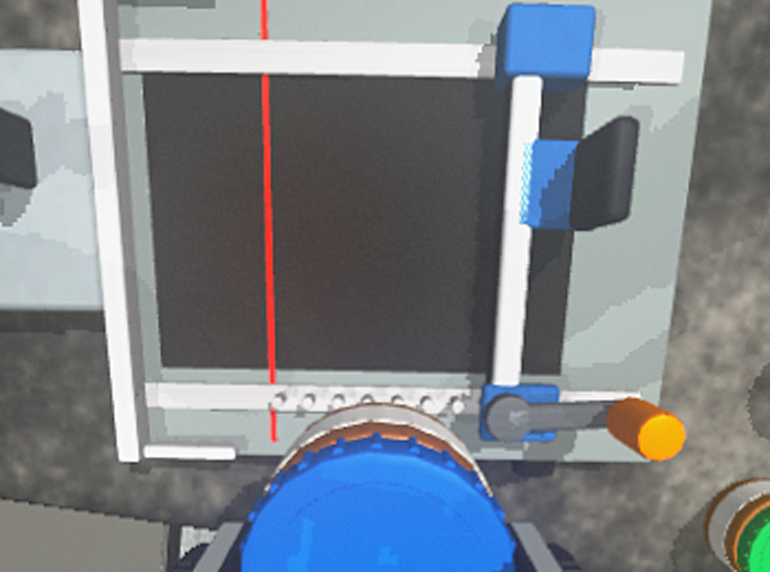

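```bash
cat >> h.py <<'E'
YAW=0.137; EX=np.array([np.cos(YAW),np.sin(YAW)]);EY=np.array([-EX[1],EX[0]])
X0=528.;Y0=None
E
python3 - <<'E'
from h import *
c=cam('w4'); im=cv2.imread('pics/w4.png'); h=cv2.cvtColor(im,cv2.COLOR_BGR2HSV)
m=cv2.inRange(h,(0,140,80),(8,255,255))|cv2.inRange(h,(172,140,80),(180,255,255)); m[:,:255]=0;m[:,295:]=0;m[200:]=0
Y=np.mean([onz(c,m[v].nonzero()[0].mean(),v,40)[:2]@EY for v in range(5,198) if m[v].any()])-64
open('h.py','a').write(f'Y0={Y:.1f}\ndef w(x,y): return (X0+x)*EX+(Y0+y)*EY\ndef sh(p): p=np.array(p[:2]);return np.array([p@EX-X0,p@EY-Y0]).round(1)\n')
exec(open('h.py').read())
f=lambda x,y,z:sh(onz(c,150+x/2.2,y/2.2,z))
print(Y0,w(0,0)); print('lip',f(190,452,52),'fence in',f(107,2,60),f(135,460,60),'fence bottom in',f(150,458,40),'handle top',f(637,125,97),f(620,222,97),f(590,225,97),f(612,118,97),'knob top',f(663,437,130),'pivot',f(505,413,95),'tooth',f(458,404,55),f(283,400,55),'rail far end',f(683,65,42),'barback/front',f(515,378,68),f(490,378,68),f(541,80,68),f(515,80,68),'bar far end', f(520,75,68))
print(goto((*w(68,98),86),YAW))
E
```

```text
38.1 [517.84934199 109.85294263]
lip [-113.5  107.7] fence in [100.4 131.1] [-116.2  135.4] fence bottom in [-121.1  134.8] handle top [  45.5 -100.3] [  7.  -97.7] [  5.4 -84.8] [ 47.8 -89.5] knob top [ -79.8 -113.6] pivot [-78.6 -54.6] tooth [-83. -38.] [-82.7  55.3] rail far end [  85.7 -141.1] barback/front [-66.3 -64.3] [-66.6 -51.6] [ 69.5 -65.7] [ 69.2 -53.9] bar far end [ 71.3 -56. ]
('az 0.017', 'then dxyz cm', array([15.01, -9.54, 15.83]))
```

Emit:
play_rows:
  motion:
    - {"dx": 3, "dy": -1.9, "dz": 0, "ax": 0, "ay": 0, "az": 0.017, "grip": 1}
    - {"dx": 3, "dy": -1.9, "dz": 0, "ax": 0, "ay": 0, "az": 0, "grip": 1}
    - {"dx": 3, "dy": -1.9, "dz": 0, "ax": 0, "ay": 0, "az": 0, "grip": 1}
    - {"dx": 3, "dy": -1.9, "dz": 0, "ax": 0, "ay": 0, "az": 0, "grip": 1}
    - {"dx": 3, "dy": -1.9, "dz": 2, "ax": 0, "ay": 0, "az": 0, "grip": 1}
    - {"dx": 0, "dy": 0, "dz": 4, "ax": 0, "ay": 0, "az": 0, "grip": 1}
    - {"dx": 0, "dy": 0, "dz": 4, "ax": 0, "ay": 0, "az": 0, "grip": 1}
    - {"dx": 0, "dy": 0, "dz": 2, "ax": 0, "ay": 0, "az": 0, "grip": 1}

```text
clock: 5.02
tcp_pos: [571.1, 209.7, 118.4]
eef_rot: [3.139, 0.008, 0.13]
contact_force: [-0.9, -0.9, -3.1]
gripper_width: 60.1
grip_force: 65.9
```

```bash
python3 - <<'E'
from h import *
s=env.state();print(s['tcp_pos'],s['eef_rot'],sh(s['tcp_pos']));print(goto((*w(68,98),86),YAW))
snap('wrist','w5'); snap('scene','s5')
a=cv2.imread('pics/w5.png'); b=cv2.resize(cv2.imread('pics/s5.png')[170:310,200:350],(400,373)); cv2.imwrite('pics/c5.png',np.hstack([cv2.resize(a[:,:],(400,250)),b[:250]]))
E
```

```text
[571.11994573 209.6747041  118.43379562] [3.13884864 0.0075143  0.12968286] [66.4 91.6]
('az -0.007', 'then dxyz cm', array([ 0.16, -0.64,  3.24]))
```

View pics/c5.png

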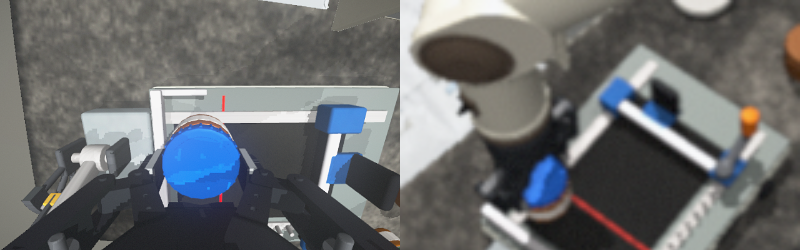

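Emit:
play_rows:
  motion:
    - {"dx": 0.2, "dy": -0.6, "dz": 0, "ax": 0, "ay": 0, "az": 0, "grip": 1}
    - {"dx": 0, "dy": 0, "dz": 1.4, "ax": 0, "ay": 0, "az": 0, "grip": 1}
    - {"dx": 0, "dy": 0, "dz": 1.2, "ax": 0, "ay": 0, "az": 0, "grip": 1}
    - {"dx": 0, "dy": 0, "dz": 0.4, "ax": 0, "ay": 0, "az": 0, "grip": 1}
    - {"dx": 0, "dy": 0, "dz": 0.2, "ax": 0, "ay": 0, "az": 0, "grip": 1}
    - {"dx": 0, "dy": 0, "dz": 0, "ax": 0, "ay": 0, "az": 0, "grip": 1}
    - {"dx": 0, "dy": 0, "dz": 0, "ax": 0, "ay": 0, "az": 0, "grip": 1}
    - {"dx": 0, "dy": 0, "dz": 0, "ax": 0, "ay": 0, "az": 0, "grip": 1}

```text
clock: 5.78
tcp_pos: [575.0, 219.2, 92.9]
eef_rot: [-3.141, -0.001, 0.131]
contact_force: [0.2, 0.2, -1.4]
gripper_width: 59.6
grip_force: 65.8
```

```bash
python3 - <<'E'
from h import *
snap('wrist','w6');s=env.state();print(s['tcp_pos'],s['eef_rot'],sh(s['tcp_pos']),s['contact_force'])
snap('scene','s6');print(goto((*w(68,98),86),YAW), env.state()['tcp_pos'])
E
```

```text
[574.96606488 219.1457802   92.95091344] [-3.14144085e+00 -1.09753248e-03  1.30764587e-01] [ 71.5 100.5] [ 0.52977274  0.57244576 -1.88632691]
('az -0.006', 'then dxyz cm', array([-0.35,  0.25,  0.69])) [574.92344068 219.1390627   92.86831907]
```

Emit:
play_rows:
  motion:
    - {"dx": -0.3, "dy": 0.2, "dz": 0.2, "ax": 0, "ay": 0, "az": 0, "grip": 1}
    - {"dx": 0, "dy": 0, "dz": 0.2, "ax": 0, "ay": 0, "az": 0, "grip": 1}
    - {"dx": 0, "dy": 0, "dz": 0.1, "ax": 0, "ay": 0, "az": 0, "grip": 1}
    - {"dx": 0, "dy": 0, "dz": 0.1, "ax": 0, "ay": 0, "az": 0, "grip": 1}
    - {"dx": 0, "dy": 0, "dz": 0, "ax": 0, "ay": 0, "az": 0, "grip": 1}
    - {"dx": 0, "dy": 0, "dz": 0, "ax": 0, "ay": 0, "az": 0, "grip": 1}
    - {"dx": 0, "dy": 0, "dz": 0, "ax": 0, "ay": 0, "az": 0, "grip": 1}
    - {"dx": 0, "dy": 0, "dz": 0, "ax": 0, "ay": 0, "az": 0, "grip": 1}

```text
clock: 6.55
tcp_pos: [571.9, 216.8, 86.4]
eef_rot: [-3.141, -0.0, 0.131]
contact_force: [0.1, -0.3, -1.3]
gripper_width: 60.0
grip_force: 65.8
```

Emit:
play_rows:
  motion:
    - {"dx": 0, "dy": 0, "dz": 0.1, "ax": 0, "ay": 0, "az": 0, "grip": 1}
    - {"dx": 0, "dy": 0, "dz": 0.1, "ax": 0, "ay": 0, "az": 0, "grip": 1}
    - {"dx": 0, "dy": 0, "dz": 0.1, "ax": 0, "ay": 0, "az": 0, "grip": 1}
    - {"dx": 0, "dy": 0, "dz": 0, "ax": 0, "ay": 0, "az": 0, "grip": 1}
    - {"dx": 0, "dy": 0, "dz": 0, "ax": 0, "ay": 0, "az": 0, "grip": 1}
    - {"dx": 0, "dy": 0, "dz": 0, "ax": 0, "ay": 0, "az": 0, "grip": 1}
    - {"dx": 0, "dy": 0, "dz": 0, "ax": 0, "ay": 0, "az": 0, "grip": 1}
    - {"dx": 0, "dy": 0, "dz": 0, "ax": 0, "ay": 0, "az": 0, "grip": 1}

```text
clock: 7.22
tcp_pos: [572.2, 216.8, 85.0]
eef_rot: [3.141, -0.001, 0.131]
contact_force: [-4.4, -2.3, 10.9]
gripper_width: 59.9
grip_force: 67.4
```

Emit:
play_rows:
  motion:
    - {"dx": 0, "dy": 0, "dz": -0.1, "ax": 0, "ay": 0, "az": 0, "grip": 1}
    - {"dx": 0, "dy": 0, "dz": 0, "ax": 0, "ay": 0, "az": 0, "grip": 0}
    - {"dx": 0, "dy": 0, "dz": 0, "ax": 0, "ay": 0, "az": 0, "grip": 0}
    - {"dx": 0, "dy": 0, "dz": 0, "ax": 0, "ay": 0, "az": 0, "grip": 0}
    - {"dx": 0, "dy": 0, "dz": 0, "ax": 0, "ay": 0, "az": 0, "grip": 0}
    - {"dx": 0, "dy": 0, "dz": 0, "ax": 0, "ay": 0, "az": 0, "grip": 0}
    - {"dx": 0, "dy": 0, "dz": -3, "ax": 0, "ay": 0, "az": 0, "grip": 0}
    - {"dx": 0, "dy": 0, "dz": -4, "ax": 0, "ay": 0, "az": 0, "grip": 0}

```text
clock: 7.88
tcp_pos: [569.0, 215.2, 151.1]
eef_rot: [3.14, 0.008, 0.131]
contact_force: [0.8, -0.8, 0.6]
gripper_width: 85.4
grip_force: 0.0
```

Emit:
play_rows:
  motion:
    - {"dx": 0, "dy": 0, "dz": -4, "ax": 0, "ay": 0, "az": 0, "grip": 0}
    - {"dx": -1, "dy": 2.5, "dz": -3, "ax": 0, "ay": 0, "az": 0, "grip": 0}
    - {"dx": -1, "dy": 3.5, "dz": -1, "ax": 0, "ay": 0, "az": 0, "grip": 0}
    - {"dx": -1, "dy": 4, "dz": 0, "ax": 0, "ay": 0, "az": 0, "grip": 0}
    - {"dx": -1, "dy": 4, "dz": 0, "ax": 0, "ay": 0, "az": 0, "grip": 0}
    - {"dx": -1, "dy": 4, "dz": 0, "ax": 0, "ay": 0, "az": 0, "grip": 0}
    - {"dx": -1, "dy": 4, "dz": 0, "ax": 0, "ay": 0, "az": 0, "grip": 0}
    - {"dx": -1, "dy": 4, "dz": 0, "ax": 0, "ay": 0, "az": 0, "grip": 0}

```text
clock: 8.55
tcp_pos: [535.8, -52.1, 234.5]
eef_rot: [3.141, -0.001, 0.131]
contact_force: [0.7, 0.0, -0.1]
gripper_width: 85.5
grip_force: 0.0
```

```bash
python3 - <<'E'
from h import *
snap('wrist','w7');snap('scene','s7');s=env.state();print(s['tcp_pos'],s['eef_rot'],s['clock']);c=cam('w7')
for n,p in [('white',(454,-374.5,54)),('green',(448.5,-279,54)),('blue',(*w(68,98),94))]:
    q=proj(c,p)[0]; ce,st=lid('w7',q,n); print(n,q,ce,st,onz(c,*ce,p[2]).round(1))
    q=proj(cam('s7'),p)[0]; ce,st=lid('s7',q,n); x=onz(cam('s7'),*ce,p[2]-4).round(1); print('  scene',q,ce,st,x,sh(x))
print(goto((454,-374.5,45),YAW),goto((448.5,-279,45),YAW))
E
```

```text
[535.16172025 -60.04376267 233.68375446] [3.13715089e+00 2.23919926e-03 1.18204347e-01] 8.65
white [560.42012556 278.07144873] [559.46031746 278.19775132] [ 535  256   48   44 1512] [ 453.7 -373.3   54. ]
  scene [399.69634679 157.67844364] [399.12322275 158.18009479] [391 151  18  15 211] [ 455.4 -374.1   50. ] [-128.  -470.9]
green [489.17885976 274.03016303] [487.55820896 271.09014925] [ 461  250   52   46 1675] [ 452.3 -275.7   54. ]
  scene [384.02809583 174.58276292] [383.4122807 175.75     ] [375 168  18  16 228] [ 448.2 -276.2   50. ] [-121.7 -372.9]
blue [ 48.12741312 120.60557581] [ 54.06307563 119.86491767] [  20   87   70   67 3583] [573.2 210.2  94. ]
  scene [250.76283315 241.51087775] [250.42361111 242.60416667] [241 234  20  19 288] [571.6 218.6  90. ] [ 68.1 100.4]
('az -0.019', 'then dxyz cm', array([-12.33,  30.04,  18.87])) ('az -0.019', 'then dxyz cm', array([-11.58,  20.51,  18.87]))
```

Emit:
play_rows:
  motion:
    - {"dx": -1.55, "dy": 3.7, "dz": 0, "ax": 0, "ay": 0, "az": 0, "grip": 0}
    - {"dx": -1.55, "dy": 3.7, "dz": 0, "ax": 0, "ay": 0, "az": 0, "grip": 0}
    - {"dx": -1.55, "dy": 3.7, "dz": 0, "ax": 0, "ay": 0, "az": 0, "grip": 0}
    - {"dx": -1.55, "dy": 3.7, "dz": 0, "ax": 0, "ay": 0, "az": 0, "grip": 0}
    - {"dx": -1.55, "dy": 3.7, "dz": 0, "ax": 0, "ay": 0, "az": 0, "grip": 0}
    - {"dx": -1.55, "dy": 3.7, "dz": 0, "ax": 0, "ay": 0, "az": 0, "grip": 0}
    - {"dx": -1.55, "dy": 3.7, "dz": 1, "ax": 0, "ay": 0, "az": 0, "grip": 0}
    - {"dx": -1.55, "dy": 3.7, "dz": 1, "ax": 0, "ay": 0, "az": 0, "grip": 0}

```text
clock: 9.32
tcp_pos: [451.9, -361.9, 214.9]
eef_rot: [3.14, -0.001, 0.131]
contact_force: [2.0, -0.6, -0.3]
gripper_width: 85.5
grip_force: 0.0
```

Emit:
play_rows:
  motion:
    - {"dx": 0, "dy": 0, "dz": 3, "ax": 0, "ay": 0, "az": 0, "grip": 0}
    - {"dx": 0, "dy": 0, "dz": 4, "ax": 0, "ay": 0, "az": 0, "grip": 0}
    - {"dx": 0, "dy": 0, "dz": 3, "ax": 0, "ay": 0, "az": 0, "grip": 0}
    - {"dx": 0, "dy": 0, "dz": 2, "ax": 0, "ay": 0, "az": 0, "grip": 0}
    - {"dx": 0, "dy": 0, "dz": 0, "ax": 0, "ay": 0, "az": 0, "grip": 0}
    - {"dx": 0, "dy": 0, "dz": 0, "ax": 0, "ay": 0, "az": 0, "grip": 0}
    - {"dx": 0, "dy": 0, "dz": 0, "ax": 0, "ay": 0, "az": 0, "grip": 0}
    - {"dx": 0, "dy": 0, "dz": 0, "ax": 0, "ay": 0, "az": 0, "grip": 0}

```text
clock: 9.98
tcp_pos: [453.6, -360.6, 96.4]
eef_rot: [3.139, -0.003, 0.131]
contact_force: [-0.7, -0.2, -0.7]
gripper_width: 85.5
grip_force: 0.0
```

```bash
python3 - <<'E'
from h import *
snap('wrist','w8');s=env.state();print(s['tcp_pos'],s['eef_rot'],s['clock']);c=cam('w8')
for n,p in [('white',(454,-374.5,54)),('green',(448.5,-279,54))]:
    q=proj(c,p)[0]; ce,st=lid('w8',q,n); print(n,q,ce,st,onz(c,*ce,p[2]).round(1))
print(goto((454,-374.5,44),YAW))
E
```

```text
[ 453.41179335 -360.72340572   96.36523305] [ 3.13886915e+00 -2.40343396e-03  1.30960658e-01] 10.0333
white [341.50928991 229.15423233] [341.04908486 228.94559068] [ 295  187   93   85 6010] [ 454.1 -374.2   54. ]
green [196.03478486 219.09794051] [146.11039261 237.67621247] [  98  194   97   89 6495] [ 430.8 -245.5   54. ]
('az -0.006', 'then dxyz cm', array([-0.13,  1.37,  5.24]))
```

White is in place, and the green jar has been knocked to about (431,-245). I'll grasp white.

Emit:
play_rows:
  motion:
    - {"dx": -0.1, "dy": 1.35, "dz": 0, "ax": 0, "ay": 0, "az": 0, "grip": 0}
    - {"dx": 0, "dy": 0, "dz": 1, "ax": 0, "ay": 0, "az": 0, "grip": 0}
    - {"dx": 0, "dy": 0, "dz": 2, "ax": 0, "ay": 0, "az": 0, "grip": 0}
    - {"dx": 0, "dy": 0, "dz": 2, "ax": 0, "ay": 0, "az": 0, "grip": 0}
    - {"dx": 0, "dy": 0, "dz": 0.2, "ax": 0, "ay": 0, "az": 0, "grip": 0}
    - {"dx": 0, "dy": 0, "dz": 0, "ax": 0, "ay": 0, "az": 0, "grip": 0}
    - {"dx": 0, "dy": 0, "dz": 0, "ax": 0, "ay": 0, "az": 0, "grip": 1}
    - {"dx": 0, "dy": 0, "dz": 0, "ax": 0, "ay": 0, "az": 0, "grip": 1}

```text
clock: 10.7
tcp_pos: [453.6, -374.1, 43.4]
eef_rot: [3.14, -0.001, 0.131]
contact_force: [0.2, 0.2, 0.7]
gripper_width: 64.1
grip_force: 0.0
```

Emit:
play_rows:
  motion:
    - {"dx": 0, "dy": 0, "dz": 0, "ax": 0, "ay": 0, "az": 0, "grip": 1}
    - {"dx": 0, "dy": 0, "dz": 0, "ax": 0, "ay": 0, "az": 0, "grip": 1}
    - {"dx": 0, "dy": 0, "dz": 0, "ax": 0, "ay": 0, "az": 0, "grip": 1}
    - {"dx": 0, "dy": 0, "dz": 0, "ax": 0, "ay": 0, "az": 0, "grip": 1}
    - {"dx": 0, "dy": 0, "dz": 0, "ax": 0, "ay": 0, "az": 0, "grip": 1}
    - {"dx": 0, "dy": 0, "dz": 0, "ax": 0, "ay": 0, "az": 0, "grip": 1}
    - {"dx": 0, "dy": 0, "dz": 0, "ax": 0, "ay": 0, "az": 0, "grip": 1}
    - {"dx": 0, "dy": 0, "dz": 0, "ax": 0, "ay": 0, "az": 0, "grip": 1}

```text
clock: 11.37
tcp_pos: [454.0, -374.3, 44.0]
eef_rot: [3.139, -0.002, 0.131]
contact_force: [-1.8, -0.2, 6.2]
gripper_width: 60.4
grip_force: 65.7
```

Emit:
play_rows:
  motion:
    - {"dx": 0, "dy": 0, "dz": -1, "ax": 0, "ay": 0, "az": 0, "grip": 1}
    - {"dx": 0, "dy": 0, "dz": -2, "ax": 0, "ay": 0, "az": 0, "grip": 1}
    - {"dx": 0, "dy": 0, "dz": -3, "ax": 0, "ay": 0, "az": 0, "grip": 1}
    - {"dx": 0, "dy": 0, "dz": -4, "ax": 0, "ay": 0, "az": 0, "grip": 1}
    - {"dx": 0, "dy": 0, "dz": -4, "ax": 0, "ay": 0, "az": 0, "grip": 1}
    - {"dx": 0, "dy": 0, "dz": -4, "ax": 0, "ay": 0, "az": 0, "grip": 1}
    - {"dx": 0, "dy": -2, "dz": -2, "ax": 0, "ay": 0, "az": 0, "grip": 1}
    - {"dx": 0, "dy": -3, "dz": 0, "ax": 0, "ay": 0, "az": 0, "grip": 1}

```text
clock: 12.03
tcp_pos: [448.6, -327.9, 248.5]
eef_rot: [3.133, -0.007, 0.126]
contact_force: [1.1, 0.3, -1.6]
gripper_width: 60.1
grip_force: 65.7
```

```bash
python3 - <<'E'
from h import *
s=env.state();print(s['tcp_pos'],s['eef_rot'],s['clock']);print(goto((*w(0,98),240),YAW))
snap('side','d9');snap('scene','s9')
D,S=cam('d9'),cam('s9')
p=(431,-245,50);a,_=lid('d9',proj(D,p)[0],'green');b,_=lid('s9',proj(S,p)[0],'green');print(proj(D,p),a,proj(S,p),b,tri((D,*a),(S,*b)))
E
```

```text
[ 448.57450761 -327.94565097  248.4891485 ] [ 3.13278901 -0.00709014  0.12616151] 12.0333
('az -0.011', 'then dxyz cm', array([ 12.84, -52.22,   0.85]))
[[292.08870474 263.93483601]] [292.171875 263.675   ] [[381.54525233 184.13352293]] [381.20851064 185.52765957] (array([ 430.29857646, -241.35659009,   47.3433054 ]), [1.2415579924766913, 1.2415579924767457])
```

Emit:
play_rows:
  motion:
    - {"dx": 0.9, "dy": -3.7, "dz": 0, "ax": 0, "ay": 0, "az": 0, "grip": 1}
    - {"dx": 0.9, "dy": -3.7, "dz": 0, "ax": 0, "ay": 0, "az": 0, "grip": 1}
    - {"dx": 0.9, "dy": -3.7, "dz": 0, "ax": 0, "ay": 0, "az": 0, "grip": 1}
    - {"dx": 0.9, "dy": -3.7, "dz": 0, "ax": 0, "ay": 0, "az": 0, "grip": 1}
    - {"dx": 0.9, "dy": -3.7, "dz": 0, "ax": 0, "ay": 0, "az": 0, "grip": 1}
    - {"dx": 0.9, "dy": -3.7, "dz": 0, "ax": 0, "ay": 0, "az": 0, "grip": 1}
    - {"dx": 0.9, "dy": -3.7, "dz": 0, "ax": 0, "ay": 0, "az": 0, "grip": 1}
    - {"dx": 0.9, "dy": -3.7, "dz": 0, "ax": 0, "ay": 0, "az": 0, "grip": 1}

```text
clock: 12.8
tcp_pos: [478.1, -19.4, 242.4]
eef_rot: [3.141, 0.001, 0.131]
contact_force: [1.4, 0.4, -1.5]
gripper_width: 59.9
grip_force: 65.9
```

Emit:
play_rows:
  motion:
    - {"dx": 0.9, "dy": -3.7, "dz": 0, "ax": 0, "ay": 0, "az": 0, "grip": 1}
    - {"dx": 0.9, "dy": -3.7, "dz": 0, "ax": 0, "ay": 0, "az": 0, "grip": 1}
    - {"dx": 0.9, "dy": -3.7, "dz": 0, "ax": 0, "ay": 0, "az": 0, "grip": 1}
    - {"dx": 0.9, "dy": -3.7, "dz": 0, "ax": 0, "ay": 0, "az": 0, "grip": 1}
    - {"dx": 0.9, "dy": -3.7, "dz": 0, "ax": 0, "ay": 0, "az": 0, "grip": 1}
    - {"dx": 0.9, "dy": -3.7, "dz": 2, "ax": 0, "ay": 0, "az": 0, "grip": 1}
    - {"dx": 0, "dy": 0, "dz": 4, "ax": 0, "ay": 0, "az": 0, "grip": 1}
    - {"dx": 0, "dy": 0, "dz": 2, "ax": 0, "ay": 0, "az": 0, "grip": 1}

```text
clock: 13.47
tcp_pos: [501.2, 207.6, 160.4]
eef_rot: [-3.141, 0.003, 0.137]
contact_force: [-1.0, -2.2, -4.4]
gripper_width: 60.4
grip_force: 66.0
```

Emit:
play_rows:
  motion:
    - {"dx": 0, "dy": 0, "dz": 1, "ax": 0, "ay": 0, "az": 0, "grip": 1}
    - {"dx": 0, "dy": 0, "dz": 0, "ax": 0, "ay": 0, "az": 0, "grip": 1}
    - {"dx": 0, "dy": 0, "dz": 0, "ax": 0, "ay": 0, "az": 0, "grip": 1}
    - {"dx": 0, "dy": 0, "dz": 0, "ax": 0, "ay": 0, "az": 0, "grip": 1}
    - {"dx": 0, "dy": 0, "dz": 0, "ax": 0, "ay": 0, "az": 0, "grip": 1}
    - {"dx": 0, "dy": 0, "dz": 0, "ax": 0, "ay": 0, "az": 0, "grip": 1}
    - {"dx": 0, "dy": 0, "dz": 0, "ax": 0, "ay": 0, "az": 0, "grip": 1}
    - {"dx": 0, "dy": 0, "dz": 0, "ax": 0, "ay": 0, "az": 0, "grip": 1}

```text
clock: 14.13
tcp_pos: [504.0, 204.8, 153.7]
eef_rot: [3.142, -0.001, 0.13]
contact_force: [-0.1, -0.1, -2.6]
gripper_width: 60.0
grip_force: 66.0
```

```bash
python3 - <<'E'
from h import *
s=env.state();print(s['tcp_pos'],s['eef_rot'],s['clock'],sh(s['tcp_pos']));print(goto((*w(0,98),84),YAW))
snap('wrist','w10'); ce,st=lid('w10',proj(cam('w10'),(*w(68,98),94))[0],'blue'); x=onz(cam('w10'),*ce,94);print('blue',ce,st,sh(x))
E
```

```text
[503.95762098 204.84031008 153.65359068] [ 3.14155046e+00 -1.31383828e-03  1.30286955e-01] 14.1333 [-0.8 96. ]
('az -0.007', 'then dxyz cm', array([ 0.08, -0.2 ,  6.97]))
blue [316.85113039 117.28807052] [ 270   68   95   99 7033] [69.  98.1]
```

Emit:
play_rows:
  motion:
    - {"dx": 0.1, "dy": -0.2, "dz": 0, "ax": 0, "ay": 0, "az": -0.007, "grip": 1}
    - {"dx": 0, "dy": 0, "dz": 2, "ax": 0, "ay": 0, "az": 0, "grip": 1}
    - {"dx": 0, "dy": 0, "dz": 2, "ax": 0, "ay": 0, "az": 0, "grip": 1}
    - {"dx": 0, "dy": 0, "dz": 1.6, "ax": 0, "ay": 0, "az": 0, "grip": 1}
    - {"dx": 0, "dy": 0, "dz": 0.8, "ax": 0, "ay": 0, "az": 0, "grip": 1}
    - {"dx": 0, "dy": 0, "dz": 0.3, "ax": 0, "ay": 0, "az": 0, "grip": 1}
    - {"dx": 0, "dy": 0, "dz": 0.2, "ax": 0, "ay": 0, "az": 0, "grip": 1}
    - {"dx": 0, "dy": 0, "dz": 0, "ax": 0, "ay": 0, "az": 0, "grip": 1}

```text
clock: 14.85
tcp_pos: [504.3, 207.5, 84.5]
eef_rot: [-3.141, -0.0, 0.138]
contact_force: [0.8, -0.2, -2.2]
gripper_width: 59.8
grip_force: 66.3
```

Emit:
play_rows:
  motion:
    - {"dx": 0, "dy": 0, "dz": 0.1, "ax": 0, "ay": 0, "az": 0, "grip": 1}
    - {"dx": 0, "dy": 0, "dz": 0, "ax": 0, "ay": 0, "az": 0, "grip": 1}
    - {"dx": 0, "dy": 0, "dz": 0, "ax": 0, "ay": 0, "az": 0, "grip": 1}
    - {"dx": 0, "dy": 0, "dz": 0, "ax": 0, "ay": 0, "az": 0, "grip": 1}
    - {"dx": 0, "dy": 0, "dz": 0, "ax": 0, "ay": 0, "az": 0, "grip": 1}
    - {"dx": 0, "dy": 0, "dz": 0, "ax": 0, "ay": 0, "az": 0, "grip": 1}
    - {"dx": 0, "dy": 0, "dz": 0, "ax": 0, "ay": 0, "az": 0, "grip": 1}
    - {"dx": 0, "dy": 0, "dz": 0, "ax": 0, "ay": 0, "az": 0, "grip": 1}

```text
clock: 15.52
tcp_pos: [505.1, 207.7, 84.0]
eef_rot: [-3.141, -0.002, 0.138]
contact_force: [-1.5, 1.0, 6.6]
gripper_width: 59.6
grip_force: 66.8
```

Emit:
play_rows:
  motion:
    - {"dx": 0, "dy": 0, "dz": 0, "ax": 0, "ay": 0, "az": 0, "grip": 0}
    - {"dx": 0, "dy": 0, "dz": 0, "ax": 0, "ay": 0, "az": 0, "grip": 0}
    - {"dx": 0, "dy": 0, "dz": 0, "ax": 0, "ay": 0, "az": 0, "grip": 0}
    - {"dx": 0, "dy": 0, "dz": 0, "ax": 0, "ay": 0, "az": 0, "grip": 0}
    - {"dx": 0, "dy": 0, "dz": 0, "ax": 0, "ay": 0, "az": 0, "grip": 0}
    - {"dx": 0, "dy": 0, "dz": -3, "ax": 0, "ay": 0, "az": 0, "grip": 0}
    - {"dx": 0, "dy": 0, "dz": -4, "ax": 0, "ay": 0, "az": 0, "grip": 0}
    - {"dx": 0, "dy": 0, "dz": -4, "ax": 0, "ay": 0, "az": 0, "grip": 0}

```text
clock: 16.18
tcp_pos: [503.0, 206.8, 193.1]
eef_rot: [-3.141, 0.003, 0.138]
contact_force: [0.9, -0.7, 0.6]
gripper_width: 85.5
grip_force: 0.0
```

Emit:
play_rows:
  motion:
    - {"dx": 0, "dy": 0, "dz": -2, "ax": 0, "ay": 0, "az": 0, "grip": 0}
    - {"dx": -1.1, "dy": 3.6, "dz": 0, "ax": 0, "ay": 0, "az": 0, "grip": 0}
    - {"dx": -1.1, "dy": 3.6, "dz": 0, "ax": 0, "ay": 0, "az": 0, "grip": 0}
    - {"dx": -1.1, "dy": 3.6, "dz": 0, "ax": 0, "ay": 0, "az": 0, "grip": 0}
    - {"dx": -1.1, "dy": 3.6, "dz": 0, "ax": 0, "ay": 0, "az": 0, "grip": 0}
    - {"dx": -1.1, "dy": 3.6, "dz": 0, "ax": 0, "ay": 0, "az": 0, "grip": 0}
    - {"dx": -1.1, "dy": 3.6, "dz": 0, "ax": 0, "ay": 0, "az": 0, "grip": 0}
    - {"dx": -1.1, "dy": 3.6, "dz": 0, "ax": 0, "ay": 0, "az": 0, "grip": 0}

```text
clock: 16.85
tcp_pos: [461.9, -54.8, 213.1]
eef_rot: [3.141, -0.0, 0.138]
contact_force: [0.6, 0.8, 0.3]
gripper_width: 85.4
grip_force: 0.0
```

Emit:
play_rows:
  motion:
    - {"dx": -1.1, "dy": 3.6, "dz": 0, "ax": 0, "ay": 0, "az": 0, "grip": 0}
    - {"dx": -1.1, "dy": 3.6, "dz": 0, "ax": 0, "ay": 0, "az": 0, "grip": 0}
    - {"dx": -1.1, "dy": 3.6, "dz": 0, "ax": 0, "ay": 0, "az": 0, "grip": 0}
    - {"dx": -1.1, "dy": 3.6, "dz": 0, "ax": 0, "ay": 0, "az": 0, "grip": 0}
    - {"dx": -1.5, "dy": 3.6, "dz": 0, "ax": 0, "ay": 0, "az": 0, "grip": 0}
    - {"dx": 0, "dy": 0, "dz": 3, "ax": 0, "ay": 0, "az": 0, "grip": 0}
    - {"dx": 0, "dy": 0, "dz": 3, "ax": 0, "ay": 0, "az": 0, "grip": 0}
    - {"dx": 0, "dy": 0, "dz": 3, "ax": 0, "ay": 0, "az": 0, "grip": 0}

```text
clock: 17.52
tcp_pos: [428.7, -241.1, 122.2]
eef_rot: [3.14, -0.001, 0.135]
contact_force: [0.8, -0.1, 0.6]
gripper_width: 85.4
grip_force: 0.0
```

Emit:
play_rows:
  motion:
    - {"dx": 0, "dy": 0, "dz": 1.5, "ax": 0, "ay": 0, "az": 0, "grip": 0}
    - {"dx": 0, "dy": 0, "dz": 0, "ax": 0, "ay": 0, "az": 0, "grip": 0}
    - {"dx": 0, "dy": 0, "dz": 0, "ax": 0, "ay": 0, "az": 0, "grip": 0}
    - {"dx": 0, "dy": 0, "dz": 0, "ax": 0, "ay": 0, "az": 0, "grip": 0}
    - {"dx": 0, "dy": 0, "dz": 0, "ax": 0, "ay": 0, "az": 0, "grip": 0}
    - {"dx": 0, "dy": 0, "dz": 0, "ax": 0, "ay": 0, "az": 0, "grip": 0}
    - {"dx": 0, "dy": 0, "dz": 0, "ax": 0, "ay": 0, "az": 0, "grip": 0}
    - {"dx": 0, "dy": 0, "dz": 0, "ax": 0, "ay": 0, "az": 0, "grip": 0}

```text
clock: 18.18
tcp_pos: [429.3, -239.8, 108.7]
eef_rot: [3.14, -0.001, 0.138]
contact_force: [0.6, -0.0, -0.3]
gripper_width: 85.5
grip_force: 0.0
```

```bash
python3 - <<'E'
from h import *
s=env.state();print(s['tcp_pos'],s['eef_rot'],s['clock'])
snap('wrist','w11'); c=cam('w11');ce,st=lid('w11',proj(c,(430.5,-243.5,54))[0],'green'); x=onz(c,*ce,54);print(ce,st,x)
S=cam(snap('scene','s11') and 's11'); b,_=lid('s11',proj(S,(430.5,-243.5,50))[0],'green'); print(tri((c,*ce),(S,*b)))
print(goto((*x[:2],44),YAW))
for n,q in [('blue',(69,98)),('white',(1,98))]:
    p=proj(S,(*w(*q),92))[0]; ce,st=lid('s11',p,n); print(n,p,ce,st[4],sh(onz(S,*ce,90)))
E
```

```text
[ 429.25283058 -239.84641402  108.67458498] [ 3.14043142e+00 -9.32230881e-04  1.37735050e-01] 18.1833
[323.20404957 221.10979228] [ 279  178   89   86 5729] [ 429.32306093 -241.6266387    54.        ]
(array([ 424.55294653, -243.19077174,   42.69124799]), [1.1736795765145702, 1.1736795765146772])
('az 0.001', 'then dxyz cm', array([0.  , 0.2 , 6.43]))
blue [250.6186363  241.58853539] [250.43793103 242.56206897] 290 [ 68.1 100.3]
white [267.62607033 254.14851345] [267.40625 254.94375] 320 [ 0.6 99.9]
```

Emit:
play_rows:
  motion:
    - {"dx": -0.1, "dy": 0.2, "dz": 0, "ax": 0, "ay": 0, "az": 0, "grip": 0}
    - {"dx": 0, "dy": 0, "dz": 2, "ax": 0, "ay": 0, "az": 0, "grip": 0}
    - {"dx": 0, "dy": 0, "dz": 2, "ax": 0, "ay": 0, "az": 0, "grip": 0}
    - {"dx": 0, "dy": 0, "dz": 2, "ax": 0, "ay": 0, "az": 0, "grip": 0}
    - {"dx": 0, "dy": 0, "dz": 0.4, "ax": 0, "ay": 0, "az": 0, "grip": 0}
    - {"dx": 0, "dy": 0, "dz": 0, "ax": 0, "ay": 0, "az": 0, "grip": 0}
    - {"dx": 0, "dy": 0, "dz": 0, "ax": 0, "ay": 0, "az": 0, "grip": 1}
    - {"dx": 0, "dy": 0, "dz": 0, "ax": 0, "ay": 0, "az": 0, "grip": 1}

```text
clock: 18.95
tcp_pos: [429.0, -242.0, 44.9]
eef_rot: [3.141, -0.001, 0.138]
contact_force: [0.2, 0.0, -0.2]
gripper_width: 63.8
grip_force: 0.0
```

Emit:
play_rows:
  motion:
    - {"dx": 0, "dy": 0, "dz": 0, "ax": 0, "ay": 0, "az": 0, "grip": 1}
    - {"dx": 0, "dy": 0, "dz": 0, "ax": 0, "ay": 0, "az": 0, "grip": 1}
    - {"dx": 0, "dy": 0, "dz": 0, "ax": 0, "ay": 0, "az": 0, "grip": 1}
    - {"dx": 0, "dy": 0, "dz": 0, "ax": 0, "ay": 0, "az": 0, "grip": 1}
    - {"dx": 0, "dy": 0, "dz": 0, "ax": 0, "ay": 0, "az": 0, "grip": 1}
    - {"dx": 0, "dy": 0, "dz": 0, "ax": 0, "ay": 0, "az": 0, "grip": 1}
    - {"dx": 0, "dy": 0, "dz": 0, "ax": 0, "ay": 0, "az": 0, "grip": 1}
    - {"dx": 0, "dy": 0, "dz": 0, "ax": 0, "ay": 0, "az": 0, "grip": 1}

```text
clock: 19.62
tcp_pos: [429.0, -242.0, 45.5]
eef_rot: [3.14, -0.002, 0.138]
contact_force: [-2.0, 0.7, 5.8]
gripper_width: 60.1
grip_force: 63.9
```

Emit:
play_rows:
  motion:
    - {"dx": 0, "dy": 0, "dz": -1, "ax": 0, "ay": 0, "az": 0, "grip": 1}
    - {"dx": 0, "dy": 0, "dz": -2, "ax": 0, "ay": 0, "az": 0, "grip": 1}
    - {"dx": 0, "dy": 0, "dz": -3, "ax": 0, "ay": 0, "az": 0, "grip": 1}
    - {"dx": 0, "dy": 0, "dz": -4, "ax": 0, "ay": 0, "az": 0, "grip": 1}
    - {"dx": 0, "dy": 0, "dz": -4, "ax": 0, "ay": 0, "az": 0, "grip": 1}
    - {"dx": 0, "dy": 0, "dz": -4, "ax": 0, "ay": 0, "az": 0, "grip": 1}
    - {"dx": 0, "dy": 0, "dz": -2, "ax": 0, "ay": 0, "az": 0, "grip": 1}
    - {"dx": 0, "dy": 0, "dz": 0, "ax": 0, "ay": 0, "az": 0, "grip": 1}

```text
clock: 20.28
tcp_pos: [431.2, -242.8, 250.1]
eef_rot: [3.134, -0.007, 0.138]
contact_force: [0.7, -0.9, -2.7]
gripper_width: 60.1
grip_force: 65.7
```

```bash
python3 - <<'E'
from h import *
s=env.state();print(s['tcp_pos'],s['eef_rot'],s['clock'],s['gripper_width']);print(goto((*w(-67,98),240),YAW))
E
```

```text
[ 431.15151955 -242.83877858  250.12076713] [ 3.13382524 -0.00714245  0.13814537] 20.2833 60.057663400411286
('az 0.001', 'then dxyz cm', array([  6.71, -43.55,   1.01]))
```

Emit:
play_rows:
  motion:
    - {"dx": 0.57, "dy": -3.63, "dz": 0, "ax": 0, "ay": 0, "az": 0, "grip": 1}
    - {"dx": 0.57, "dy": -3.63, "dz": 0, "ax": 0, "ay": 0, "az": 0, "grip": 1}
    - {"dx": 0.57, "dy": -3.63, "dz": 0, "ax": 0, "ay": 0, "az": 0, "grip": 1}
    - {"dx": 0.57, "dy": -3.63, "dz": 0, "ax": 0, "ay": 0, "az": 0, "grip": 1}
    - {"dx": 0.57, "dy": -3.63, "dz": 0, "ax": 0, "ay": 0, "az": 0, "grip": 1}
    - {"dx": 0.57, "dy": -3.63, "dz": 0, "ax": 0, "ay": 0, "az": 0, "grip": 1}
    - {"dx": 0.57, "dy": -3.63, "dz": 0, "ax": 0, "ay": 0, "az": 0, "grip": 1}
    - {"dx": 0.57, "dy": -3.63, "dz": 0, "ax": 0, "ay": 0, "az": 0, "grip": 1}

```text
clock: 20.95
tcp_pos: [432.2, 53.7, 243.7]
eef_rot: [3.141, 0.001, 0.138]
contact_force: [1.8, -0.4, -1.9]
gripper_width: 60.4
grip_force: 65.7
```

Emit:
play_rows:
  motion:
    - {"dx": 0.57, "dy": -3.63, "dz": 0, "ax": 0, "ay": 0, "az": 0, "grip": 1}
    - {"dx": 0.57, "dy": -3.63, "dz": 0, "ax": 0, "ay": 0, "az": 0, "grip": 1}
    - {"dx": 0.57, "dy": -3.63, "dz": 0, "ax": 0, "ay": 0, "az": 0, "grip": 1}
    - {"dx": 0.57, "dy": -3.63, "dz": 2, "ax": 0, "ay": 0, "az": 0, "grip": 1}
    - {"dx": 0, "dy": 0, "dz": 4, "ax": 0, "ay": 0, "az": 0, "grip": 1}
    - {"dx": 0, "dy": 0, "dz": 3, "ax": 0, "ay": 0, "az": 0, "grip": 1}
    - {"dx": 0, "dy": 0, "dz": 0, "ax": 0, "ay": 0, "az": 0, "grip": 1}
    - {"dx": 0, "dy": 0, "dz": 0, "ax": 0, "ay": 0, "az": 0, "grip": 1}

```text
clock: 21.62
tcp_pos: [434.0, 198.5, 152.9]
eef_rot: [3.141, 0.005, 0.139]
contact_force: [0.2, -0.4, -1.2]
gripper_width: 60.1
grip_force: 66.2
```

Emit:
play_rows:
  motion:
    - {"dx": 0, "dy": 0, "dz": 0, "ax": 0, "ay": 0, "az": 0, "grip": 1}
    - {"dx": 0, "dy": 0, "dz": 0, "ax": 0, "ay": 0, "az": 0, "grip": 1}
    - {"dx": 0, "dy": 0, "dz": 0, "ax": 0, "ay": 0, "az": 0, "grip": 1}
    - {"dx": 0, "dy": 0, "dz": 0, "ax": 0, "ay": 0, "az": 0, "grip": 1}
    - {"dx": 0, "dy": 0, "dz": 0, "ax": 0, "ay": 0, "az": 0, "grip": 1}
    - {"dx": 0, "dy": 0, "dz": 0, "ax": 0, "ay": 0, "az": 0, "grip": 1}
    - {"dx": 0, "dy": 0, "dz": 0, "ax": 0, "ay": 0, "az": 0, "grip": 1}
    - {"dx": 0, "dy": 0, "dz": 0, "ax": 0, "ay": 0, "az": 0, "grip": 1}

```text
clock: 22.28
tcp_pos: [436.1, 199.0, 154.1]
eef_rot: [3.142, -0.0, 0.138]
contact_force: [0.0, 0.1, -2.6]
gripper_width: 60.0
grip_force: 66.3
```

```bash
python3 - <<'E'
from h import *
s=env.state();print(s['tcp_pos'],s['eef_rot'],s['clock'],sh(s['tcp_pos']));print(goto((*w(-67,98),85),YAW))
snap('wrist','w12'); c=cam('w12')
for n,q in [('blue',(69,98)),('white',(1,98))]:
    ce,st=lid('w12',proj(c,(*w(*q),94))[0],n); print(n,ce,st,sh(onz(c,*ce,94)))
E
```

```text
[436.10481726 199.00560539 154.13468292] [ 3.14151106e+00 -1.94304744e-04  1.37625338e-01] 22.2833 [-68.8  99.5]
('az 0.001', 'then dxyz cm', array([0.18, 0.15, 6.91]))
blue [323.17931628  24.12792948] [ 272    0  103   60 4651] [55.4 98.1]
white [308.03002114 115.18742072] [ 257    0  113  219 9460] [  2.2 107.9]
```

View pics/w12.png

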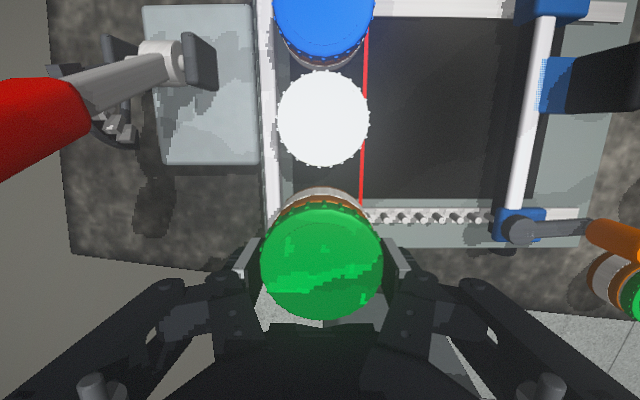

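White is at (323,118) and blue at (323,25), upright along the fence. Green is held over its slot at (322,262).

Emit:
play_rows:
  motion:
    - {"dx": 0.1, "dy": 0.15, "dz": 0, "ax": 0, "ay": 0, "az": 0, "grip": 1}
    - {"dx": 0, "dy": 0, "dz": 2, "ax": 0, "ay": 0, "az": 0, "grip": 1}
    - {"dx": 0, "dy": 0, "dz": 2, "ax": 0, "ay": 0, "az": 0, "grip": 1}
    - {"dx": 0, "dy": 0, "dz": 1.6, "ax": 0, "ay": 0, "az": 0, "grip": 1}
    - {"dx": 0, "dy": 0, "dz": 0.8, "ax": 0, "ay": 0, "az": 0, "grip": 1}
    - {"dx": 0, "dy": 0, "dz": 0.3, "ax": 0, "ay": 0, "az": 0, "grip": 1}
    - {"dx": 0, "dy": 0, "dz": 0.2, "ax": 0, "ay": 0, "az": 0, "grip": 1}
    - {"dx": 0, "dy": 0, "dz": 0, "ax": 0, "ay": 0, "az": 0, "grip": 1}

```text
clock: 23.0
tcp_pos: [437.1, 197.9, 85.8]
eef_rot: [3.141, 0.0, 0.138]
contact_force: [-0.9, -0.4, -1.4]
gripper_width: 60.1
grip_force: 66.8
```

Emit:
play_rows:
  motion:
    - {"dx": 0, "dy": 0, "dz": 0, "ax": 0, "ay": 0, "az": 0, "grip": 1}
    - {"dx": 0, "dy": 0, "dz": 0, "ax": 0, "ay": 0, "az": 0, "grip": 1}
    - {"dx": 0, "dy": 0, "dz": 0, "ax": 0, "ay": 0, "az": 0, "grip": 1}
    - {"dx": 0, "dy": 0, "dz": 0, "ax": 0, "ay": 0, "az": 0, "grip": 1}
    - {"dx": 0, "dy": 0, "dz": 0, "ax": 0, "ay": 0, "az": 0, "grip": 1}
    - {"dx": 0, "dy": 0, "dz": 0, "ax": 0, "ay": 0, "az": 0, "grip": 1}
    - {"dx": 0, "dy": 0, "dz": 0, "ax": 0, "ay": 0, "az": 0, "grip": 1}
    - {"dx": 0, "dy": 0, "dz": 0, "ax": 0, "ay": 0, "az": 0, "grip": 1}

```text
clock: 23.67
tcp_pos: [437.9, 198.1, 85.6]
eef_rot: [-3.141, -0.001, 0.138]
contact_force: [-0.2, 0.5, 5.9]
gripper_width: 60.1
grip_force: 67.3
```

Emit:
play_rows:
  motion:
    - {"dx": 0, "dy": 0, "dz": 0, "ax": 0, "ay": 0, "az": 0, "grip": 0}
    - {"dx": 0, "dy": 0, "dz": 0, "ax": 0, "ay": 0, "az": 0, "grip": 0}
    - {"dx": 0, "dy": 0, "dz": 0, "ax": 0, "ay": 0, "az": 0, "grip": 0}
    - {"dx": 0, "dy": 0, "dz": 0, "ax": 0, "ay": 0, "az": 0, "grip": 0}
    - {"dx": 0, "dy": 0, "dz": 0, "ax": 0, "ay": 0, "az": 0, "grip": 0}
    - {"dx": 0, "dy": 0, "dz": -3, "ax": 0, "ay": 0, "az": 0, "grip": 0}
    - {"dx": 0, "dy": 0, "dz": -4, "ax": 0, "ay": 0, "az": 0, "grip": 0}
    - {"dx": 0, "dy": 0, "dz": -4, "ax": 0, "ay": 0, "az": 0, "grip": 0}

```text
clock: 24.33
tcp_pos: [435.9, 197.6, 195.3]
eef_rot: [-3.141, 0.004, 0.139]
contact_force: [2.0, -0.5, 1.1]
gripper_width: 84.8
grip_force: 0.0
```

Emit:
play_rows:
  motion:
    - {"dx": -0.5, "dy": 3.5, "dz": -0.5, "ax": 0, "ay": 0, "az": 0, "grip": 0}
    - {"dx": -0.5, "dy": 3.5, "dz": 0, "ax": 0, "ay": 0, "az": 0, "grip": 0}
    - {"dx": -0.5, "dy": 3.5, "dz": 0, "ax": 0, "ay": 0, "az": 0, "grip": 0}
    - {"dx": -0.5, "dy": 3.5, "dz": 0, "ax": 0, "ay": 0, "az": 0, "grip": 0}
    - {"dx": -0.5, "dy": 3.5, "dz": 0, "ax": 0, "ay": 0, "az": 0, "grip": 0}
    - {"dx": 0, "dy": 2, "dz": 0, "ax": 0, "ay": 0, "az": 0, "grip": 0}
    - {"dx": 0, "dy": 0, "dz": 0, "ax": 0, "ay": 0, "az": 0, "grip": 0}
    - {"dx": 0, "dy": 0, "dz": 0, "ax": 0, "ay": 0, "az": 0, "grip": 0}

```text
clock: 25.0
tcp_pos: [439.2, -0.0, 200.0]
eef_rot: [3.142, 0.0, 0.134]
contact_force: [0.4, 0.1, 0.2]
gripper_width: 85.2
grip_force: 0.0
```

Emit:
play_rows:
  motion:
    - {"dx": 0, "dy": 0, "dz": 0, "ax": 0, "ay": 0, "az": 0, "grip": 0.6}
    - {"dx": 0, "dy": 0, "dz": 0, "ax": 0, "ay": 0, "az": 0, "grip": 0.6}
    - {"dx": 0, "dy": 0, "dz": 0, "ax": 0, "ay": 0, "az": 0, "grip": 0.6}
    - {"dx": 0, "dy": 0, "dz": 0, "ax": 0, "ay": 0, "az": 0, "grip": 0.6}
    - {"dx": 0, "dy": 0, "dz": 0, "ax": 0, "ay": 0, "az": 0, "grip": 0.6}
    - {"dx": 0, "dy": 0, "dz": 0, "ax": 0, "ay": 0, "az": 0, "grip": 0.6}
    - {"dx": 0, "dy": 0, "dz": 0, "ax": 0, "ay": 0, "az": 0, "grip": 0.6}
    - {"dx": 0, "dy": 0, "dz": 0, "ax": 0, "ay": 0, "az": 0, "grip": 0.6}

```text
clock: 25.67
tcp_pos: [439.3, 1.3, 200.0]
eef_rot: [-3.142, -0.0, 0.138]
contact_force: [-0.5, -0.1, 0.3]
gripper_width: 34.2
grip_force: 0.0
```

```bash
python3 - <<'E'
from h import *
snap('wrist','w13');snap('scene','s13');s=env.state();print(s['tcp_pos'],s['eef_rot'],s['clock'],sh(s['tcp_pos']),s['gripper_width'],s['joints'].round(2))
S=cam('s13')
for n,q in [('blue',(69,98)),('white',(1,98)),('green',(-68,98))]:
    p=proj(S,(*w(*q),92))[0]; ce,st=lid('s13',p,n); print(n,p,ce,st[4],sh(onz(S,*ce,90)))
E
```

```text
[439.2915741    1.14994871 200.03647873] [ 3.14154432e+00 -7.11812464e-05  1.37825784e-01] 25.7667 [-92.7 -97. ] 34.04385662249274 [ 0.76  0.26 -0.92  2.09  0.26  0.91 -1.74]
blue [250.6186363  241.58853539] [250.46575342 242.6130137 ] 292 [ 67.9 100.4]
white [267.62607033 254.14851345] [267.45253165 254.91455696] 316 [ 0.5 99.7]
green [285.56559124 267.34772567] [285.34844193 268.16430595] 353 [-68.5  99.9]
```

View pics/w13.png

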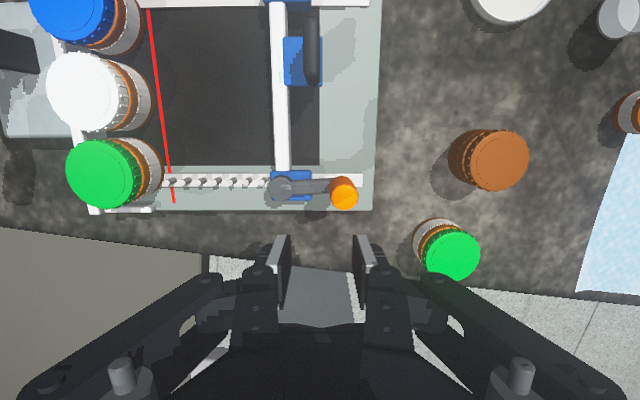

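Three jars stand in the row along the fence. The clamp knob's top is at (345,194), the pivot cap at (279,188), the handle's top edge around (313,45), and the red line runs from (150,10) to (172,200).

```bash
python3 - <<'E'
from h import *
c,a=cam('w13'),cam('w4')
x,e=tri((c,345,194.5),(a,451.4,198.6)); print('knob top',x,e,sh(x))
x,e=tri((c,279,188),(a,150+505/2.2,413/2.2)); print('pivot cap',x,e,sh(x))
x,e=tri((c,320,84),(a,150+622/2.2,224/2.2)); print('handle near R corner top',x,e,sh(x))
S=cam('s13');D=cam('side0');p=(459,-13,115)
im=cv2.imread('pics/s13.png');
for t,C in (('s13',S),('side0',D)):
    q=proj(C,p)[0]; print(q,lid(t,q,'orange'))
E
```

```text
knob top [454.91610777 -14.91476936 126.94211746] [1.0981954691517788, 1.0981954691517655] [ -79.4 -115. ]
pivot cap [443.45984905  40.85062002  79.04076689] [0.9646772905429271, 0.9646772905427933] [-83.1 -58.2]
handle near R corner top [535.07982204  15.00262128 102.2921755 ] [1.6558161045754545, 1.655816104575779] [  4.1 -96.3]
[329.71321411 213.45641947] (array([409.0106383,  70.5212766]), array([403,  62,  11,  17,  94], dtype=int32))
[294.34010812 197.78849475] (array([294.26315789, 199.64473684]), array([291, 194,   7,  13,  76], dtype=int32))
```

Emit:
play_rows:
  motion:
    - {"dx": 0, "dy": 0, "dz": 0, "ax": 0, "ay": 0, "az": 0.118, "grip": 0.6}
    - {"dx": 0, "dy": 0, "dz": 0, "ax": 0, "ay": 0, "az": 0.118, "grip": 0.6}
    - {"dx": 0, "dy": 0, "dz": 0, "ax": 0, "ay": 0, "az": 0.118, "grip": 0.6}
    - {"dx": 0, "dy": 0, "dz": 0, "ax": 0, "ay": 0, "az": 0.118, "grip": 0.6}
    - {"dx": 0, "dy": 0, "dz": 0, "ax": 0, "ay": 0, "az": 0.118, "grip": 0.6}
    - {"dx": 0, "dy": 0, "dz": 0, "ax": 0, "ay": 0, "az": 0, "grip": 0.6}
    - {"dx": 0, "dy": 0, "dz": 0, "ax": 0, "ay": 0, "az": 0, "grip": 0.6}
    - {"dx": 0, "dy": 0, "dz": 0, "ax": 0, "ay": 0, "az": 0, "grip": 0.6}

```text
clock: 26.43
tcp_pos: [439.3, 1.2, 200.0]
eef_rot: [3.142, -0.0, -0.449]
contact_force: [-0.4, 1.0, 0.3]
gripper_width: 34.2
grip_force: 0.0
```

```bash
python3 - <<'E'
from h import *
s=env.state();print(s['tcp_pos'],s['eef_rot'],s['joints'].round(2));print(goto((*w(-80.5,-113.5),112),s['eef_rot'][2]))
E
```

```text
[439.26573145   1.21358545 200.03115661] [ 3.14156776e+00 -6.17287253e-05 -4.48634950e-01] [ 0.67  0.23 -0.81  2.09  0.21  0.9  -2.28]
('az -0.000', 'then dxyz cm', array([1.93, 0.71, 8.8 ]))
```

Emit:
play_rows:
  motion:
    - {"dx": 0, "dy": 0, "dz": 0, "ax": 0, "ay": 0, "az": -0.118, "grip": 0.6}
    - {"dx": 0, "dy": 0, "dz": 0, "ax": 0, "ay": 0, "az": -0.118, "grip": 0.6}
    - {"dx": 0, "dy": 0, "dz": 0, "ax": 0, "ay": 0, "az": -0.118, "grip": 0.6}
    - {"dx": 0, "dy": 0, "dz": 0, "ax": 0, "ay": 0, "az": -0.118, "grip": 0.6}
    - {"dx": 0, "dy": 0, "dz": 0, "ax": 0, "ay": 0, "az": -0.118, "grip": 0.6}
    - {"dx": 1.2, "dy": 1.65, "dz": 2, "ax": 0, "ay": 0, "az": 0, "grip": 0.6}
    - {"dx": 0, "dy": 0, "dz": 2, "ax": 0, "ay": 0, "az": 0, "grip": 0.6}
    - {"dx": 0, "dy": 0, "dz": 0, "ax": 0, "ay": 0, "az": 0, "grip": 0.6}

```text
clock: 27.1
tcp_pos: [451.6, -14.4, 157.3]
eef_rot: [-3.14, 0.005, 0.138]
contact_force: [-0.4, -0.3, 0.2]
gripper_width: 33.9
grip_force: 0.0
```

Emit:
play_rows:
  motion:
    - {"dx": 0, "dy": 0, "dz": 0, "ax": 0, "ay": 0, "az": 0, "grip": 0.6}
    - {"dx": 0, "dy": 0, "dz": 0, "ax": 0, "ay": 0, "az": 0, "grip": 0.6}
    - {"dx": 0, "dy": 0, "dz": 0, "ax": 0, "ay": 0, "az": 0, "grip": 0.6}
    - {"dx": 0, "dy": 0, "dz": 0, "ax": 0, "ay": 0, "az": 0, "grip": 0.6}
    - {"dx": 0, "dy": 0, "dz": 0, "ax": 0, "ay": 0, "az": 0, "grip": 0.6}
    - {"dx": 0, "dy": 0, "dz": 0, "ax": 0, "ay": 0, "az": 0, "grip": 0.6}
    - {"dx": 0, "dy": 0, "dz": 0, "ax": 0, "ay": 0, "az": 0, "grip": 0.6}
    - {"dx": 0, "dy": 0, "dz": 0, "ax": 0, "ay": 0, "az": 0, "grip": 0.6}

```text
clock: 27.77
tcp_pos: [453.5, -13.6, 160.2]
eef_rot: [3.141, -0.0, 0.138]
contact_force: [0.5, -1.4, 0.1]
gripper_width: 34.1
grip_force: 0.0
```

```bash
python3 - <<'E'
from h import *
s=env.state();print(s['tcp_pos'],s['eef_rot'],sh(s['tcp_pos']));print(goto((*w(-80.5,-113.5),112),s['eef_rot'][2]))
snap('wrist','w14'); ce,st=lid('w14',proj(cam('w14'),(*w(-80.5,-113.5),127))[0],'orange');print(ce,st,proj(cam('w14'),(*w(-80.5,-113.5),127)))
cv2.imwrite('pics/w14c.png',cv2.imread('pics/w14.png')[120:320,200:440])
E
```

```text
[453.47831851 -13.56868262 160.20211327] [ 3.14132032e+00 -3.04496899e-04  1.37916059e-01] [ -80.6 -113.5]
('az -0.000', 'then dxyz cm', array([0.01, 0.  , 4.82]))
[321.94087404 223.11182519] [307 202  32  45 778] [[320.79232703 232.11917489]]
```

View pics/w14c.png

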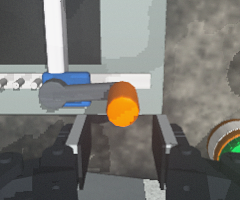

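The knob's top sits at about (322,231), central between the pads. Now I'll descend and pinch.

Emit:
play_rows:
  motion:
    - {"dx": 0, "dy": 0, "dz": 1.6, "ax": 0, "ay": 0, "az": 0, "grip": 0.6}
    - {"dx": 0, "dy": 0, "dz": 1.6, "ax": 0, "ay": 0, "az": 0, "grip": 0.6}
    - {"dx": 0, "dy": 0, "dz": 1.6, "ax": 0, "ay": 0, "az": 0, "grip": 0.6}
    - {"dx": 0, "dy": 0, "dz": 0, "ax": 0, "ay": 0, "az": 0, "grip": 0.6}
    - {"dx": 0, "dy": 0, "dz": 0, "ax": 0, "ay": 0, "az": 0, "grip": 1}
    - {"dx": 0, "dy": 0, "dz": 0, "ax": 0, "ay": 0, "az": 0, "grip": 1}
    - {"dx": 0, "dy": 0, "dz": 0, "ax": 0, "ay": 0, "az": 0, "grip": 1}
    - {"dx": 0, "dy": 0, "dz": 0, "ax": 0, "ay": 0, "az": 0, "grip": 1}

```text
clock: 28.48
tcp_pos: [452.9, -13.3, 112.1]
eef_rot: [-3.141, 0.0, 0.138]
contact_force: [-0.0, 1.8, -7.2]
gripper_width: 20.1
grip_force: 58.9
```

Emit:
play_rows:
  motion:
    - {"dx": 0, "dy": 0, "dz": 0, "ax": 0, "ay": 0, "az": 0, "grip": 1}
    - {"dx": 0, "dy": 0, "dz": 0, "ax": 0, "ay": 0, "az": 0, "grip": 1}
    - {"dx": 0, "dy": 0, "dz": 0, "ax": 0, "ay": 0, "az": 0, "grip": 1}
    - {"dx": 0, "dy": 0, "dz": 0, "ax": 0, "ay": 0, "az": 0, "grip": 1}
    - {"dx": 0, "dy": 0, "dz": 0, "ax": 0, "ay": 0, "az": 0, "grip": 1}
    - {"dx": 0, "dy": 0, "dz": 0, "ax": 0, "ay": 0, "az": 0, "grip": 1}
    - {"dx": 0, "dy": 0, "dz": 0, "ax": 0, "ay": 0, "az": 0, "grip": 1}
    - {"dx": 0, "dy": 0, "dz": 0, "ax": 0, "ay": 0, "az": 0, "grip": 1}

```text
clock: 29.15
tcp_pos: [453.1, -13.5, 112.0]
eef_rot: [3.142, 0.001, 0.138]
contact_force: [-4.1, 1.3, -2.4]
gripper_width: 20.6
grip_force: 59.5
```

Emit:
play_rows:
  motion:
    - {"dx": 0.66, "dy": -0.04, "dz": 0, "ax": 0, "ay": 0, "az": -0.12, "grip": 1}
    - {"dx": 0.66, "dy": -0.04, "dz": 0, "ax": 0, "ay": 0, "az": -0.12, "grip": 1}
    - {"dx": 0.66, "dy": -0.04, "dz": 0, "ax": 0, "ay": 0, "az": -0.12, "grip": 1}
    - {"dx": 0.66, "dy": -0.04, "dz": 0, "ax": 0, "ay": 0, "az": -0.12, "grip": 1}
    - {"dx": 0, "dy": 0, "dz": 0, "ax": 0, "ay": 0, "az": 0, "grip": 1}
    - {"dx": 0, "dy": 0, "dz": 0, "ax": 0, "ay": 0, "az": 0, "grip": 1}
    - {"dx": 0, "dy": 0, "dz": 0, "ax": 0, "ay": 0, "az": 0, "grip": 1}
    - {"dx": 0, "dy": 0, "dz": 0, "ax": 0, "ay": 0, "az": 0, "grip": 1}

```text
clock: 29.82
tcp_pos: [477.6, -4.1, 112.0]
eef_rot: [3.141, 0.0, 0.616]
contact_force: [-5.0, 0.8, -1.9]
gripper_width: 20.4
grip_force: 59.6
```

```bash
python3 - <<'E'
from h import *
s=env.state();print(s['tcp_pos'],s['eef_rot'],sh(s['tcp_pos']),s['contact_force'],s['joints'].round(2))
E
```

```text
[477.59770549  -4.0988848  112.02315259] [3.14133687e+00 2.10924974e-04 6.16335655e-01] [ -55.4 -107.4] [-5.0257864   0.83694297 -1.86342539] [ 0.68  0.52 -0.89  2.07  0.56  0.81 -1.5 ]
```

Emit:
play_rows:
  motion:
    - {"dx": 0.66, "dy": -0.04, "dz": 0, "ax": 0, "ay": 0, "az": -0.12, "grip": 1}
    - {"dx": 0.66, "dy": -0.04, "dz": 0, "ax": 0, "ay": 0, "az": -0.12, "grip": 1}
    - {"dx": 0.66, "dy": -0.04, "dz": 0, "ax": 0, "ay": 0, "az": -0.12, "grip": 1}
    - {"dx": 0.66, "dy": -0.04, "dz": 0, "ax": 0, "ay": 0, "az": -0.12, "grip": 1}
    - {"dx": 0, "dy": 0, "dz": 0, "ax": 0, "ay": 0, "az": 0, "grip": 1}
    - {"dx": 0, "dy": 0, "dz": 0, "ax": 0, "ay": 0, "az": 0, "grip": 1}
    - {"dx": 0, "dy": 0, "dz": 0, "ax": 0, "ay": 0, "az": 0, "grip": 1}
    - {"dx": 0, "dy": 0, "dz": 0, "ax": 0, "ay": 0, "az": 0, "grip": 1}

```text
clock: 30.48
tcp_pos: [494.4, 15.5, 112.0]
eef_rot: [-3.141, 0.001, 1.096]
contact_force: [-4.9, -0.3, 0.5]
gripper_width: 20.4
grip_force: 59.8
```

```bash
python3 - <<'E'
from h import *
s=env.state();print(s['tcp_pos'],s['eef_rot'],sh(s['tcp_pos']),s['contact_force'],s['joints'].round(2))
E
```

```text
[494.40952663  15.53174153 111.9734526 ] [-3.14124964e+00  1.09315042e-03  1.09632182e+00] [-36.1 -90.2] [-4.87944925 -0.3451675   0.48974282] [ 0.7   0.59 -0.98  2.03  0.66  0.87 -1.13]
```

Emit:
play_rows:
  motion:
    - {"dx": 0, "dy": 0, "dz": 0, "ax": 0, "ay": 0, "az": 0, "grip": 0.6}
    - {"dx": 0, "dy": 0, "dz": 0, "ax": 0, "ay": 0, "az": 0, "grip": 0.6}
    - {"dx": 0, "dy": 0, "dz": 0, "ax": 0, "ay": 0, "az": 0, "grip": 0.6}
    - {"dx": 0, "dy": 0, "dz": 0, "ax": 0, "ay": 0, "az": 0, "grip": 0.6}
    - {"dx": 0, "dy": 0, "dz": -1, "ax": 0, "ay": 0, "az": 0, "grip": 0.6}
    - {"dx": 0, "dy": 0, "dz": -2, "ax": 0, "ay": 0, "az": 0, "grip": 0.6}
    - {"dx": 0, "dy": 0, "dz": -2, "ax": 0, "ay": 0, "az": 0, "grip": 0.6}
    - {"dx": 0, "dy": 0, "dz": -1, "ax": 0, "ay": 0, "az": 0, "grip": 0.6}

```text
clock: 31.15
tcp_pos: [496.3, 16.6, 174.7]
eef_rot: [3.139, -0.002, 1.098]
contact_force: [0.4, 0.9, -0.9]
gripper_width: 34.2
grip_force: 0.0
```

Emit:
play_rows:
  motion:
    - {"dx": 0, "dy": 0, "dz": 0, "ax": 0, "ay": 0, "az": 0.12, "grip": 0.6}
    - {"dx": 0, "dy": 0, "dz": 0, "ax": 0, "ay": 0, "az": 0.12, "grip": 0.6}
    - {"dx": 0, "dy": 0, "dz": 0, "ax": 0, "ay": 0, "az": 0.12, "grip": 0.6}
    - {"dx": 0, "dy": 0, "dz": 0, "ax": 0, "ay": 0, "az": 0.12, "grip": 0.6}
    - {"dx": 0, "dy": 0, "dz": 0, "ax": 0, "ay": 0, "az": 0.12, "grip": 0.6}
    - {"dx": 0, "dy": 0, "dz": 0, "ax": 0, "ay": 0, "az": 0.12, "grip": 0.6}
    - {"dx": 0, "dy": 0, "dz": 0, "ax": 0, "ay": 0, "az": 0.12, "grip": 0.6}
    - {"dx": 0, "dy": 0, "dz": 0, "ax": 0, "ay": 0, "az": 0.12, "grip": 0.6}

```text
clock: 31.82
tcp_pos: [495.2, 16.0, 172.5]
eef_rot: [3.141, -0.001, 0.132]
contact_force: [0.7, -0.6, -0.4]
gripper_width: 33.9
grip_force: 0.0
```

Emit:
play_rows:
  motion:
    - {"dx": 2, "dy": 0, "dz": 0, "ax": 0, "ay": 0, "az": 0, "grip": 0.6}
    - {"dx": 2, "dy": 0, "dz": 0, "ax": 0, "ay": 0, "az": 0, "grip": 0.6}
    - {"dx": 2, "dy": 0, "dz": 0, "ax": 0, "ay": 0, "az": 0, "grip": 0.6}
    - {"dx": 0, "dy": 0, "dz": 0, "ax": 0, "ay": 0, "az": 0, "grip": 0.6}
    - {"dx": 0, "dy": 0, "dz": 0, "ax": 0, "ay": 0, "az": 0, "grip": 0.6}
    - {"dx": 0, "dy": 0, "dz": 0, "ax": 0, "ay": 0, "az": 0, "grip": 0.6}
    - {"dx": 0, "dy": 0, "dz": 0, "ax": 0, "ay": 0, "az": 0, "grip": 0.6}
    - {"dx": 0, "dy": 0, "dz": 0, "ax": 0, "ay": 0, "az": 0, "grip": 0.6}

```text
clock: 32.48
tcp_pos: [553.6, 24.0, 172.0]
eef_rot: [3.141, 0.001, 0.138]
contact_force: [-0.0, 1.3, 0.6]
gripper_width: 34.2
grip_force: 0.0
```

```bash
python3 - <<'E'
from h import *
s=env.state();print(s['tcp_pos'],s['eef_rot'],sh(s['tcp_pos']),s['clock']);print(goto((*w(26,-91),91),s['eef_rot'][2]))
snap('wrist','w15');c=cam('w15')
for q in [(6,-85),(46,-85),(6,-97),(46,-97)]: print(proj(c,(*w(*q),102)))
cv2.imwrite('pics/w15c.png',cv2.resize(cv2.imread('pics/w15.png')[110:320,180:460],None,fx=2,fy=2))
E
```

```text
[553.55694603  23.98590206 172.03807843] [3.14115468e+00 5.07787848e-04 1.37853785e-01] [ 23.6 -89.9] 32.4833
('az -0.000', 'then dxyz cm', array([0.24, 0.11, 8.1 ]))
[[314.28516418 235.69280015]]
[[313.98312902 184.91330238]]
[[329.83531253 235.69994771]]
[[330.35741695 184.92629997]]
```

View pics/w15c.png

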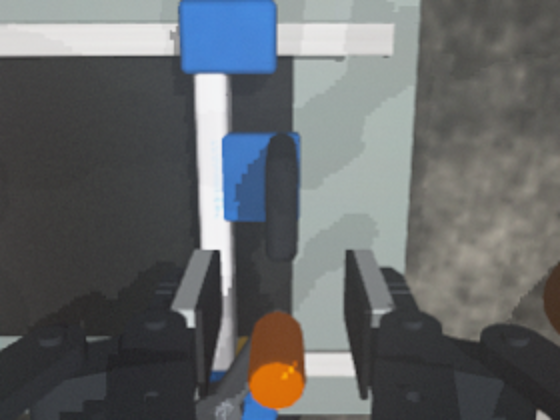

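The handle plate spans u 313–329, v 177–240, centred between the pads. The clamp is swung open, with the knob at about (319,302).

Emit:
play_rows:
  motion:
    - {"dx": 0.2, "dy": 0.1, "dz": 2, "ax": 0, "ay": 0, "az": 0, "grip": 0.6}
    - {"dx": 0, "dy": 0, "dz": 2, "ax": 0, "ay": 0, "az": 0, "grip": 0.6}
    - {"dx": 0, "dy": 0, "dz": 2, "ax": 0, "ay": 0, "az": 0, "grip": 0.6}
    - {"dx": 0, "dy": 0, "dz": 2, "ax": 0, "ay": 0, "az": 0, "grip": 0.6}
    - {"dx": 0, "dy": 0, "dz": 0, "ax": 0, "ay": 0, "az": 0, "grip": 0.6}
    - {"dx": 0, "dy": 0, "dz": 0, "ax": 0, "ay": 0, "az": 0, "grip": 1}
    - {"dx": 0, "dy": 0, "dz": 0, "ax": 0, "ay": 0, "az": 0, "grip": 1}
    - {"dx": 0, "dy": 0, "dz": 0, "ax": 0, "ay": 0, "az": 0, "grip": 1}

```text
clock: 33.2
tcp_pos: [556.7, 23.9, 93.0]
eef_rot: [-3.141, -0.001, 0.138]
contact_force: [-0.3, 1.9, -1.6]
gripper_width: 11.0
grip_force: 59.2
```

Emit:
play_rows:
  motion:
    - {"dx": 0, "dy": 0, "dz": 0, "ax": 0, "ay": 0, "az": 0, "grip": 1}
    - {"dx": 0, "dy": 0, "dz": 0, "ax": 0, "ay": 0, "az": 0, "grip": 1}
    - {"dx": 0, "dy": 0, "dz": 0, "ax": 0, "ay": 0, "az": 0, "grip": 1}
    - {"dx": 0, "dy": 0, "dz": 0, "ax": 0, "ay": 0, "az": 0, "grip": 1}
    - {"dx": 0, "dy": -0.5, "dz": 0, "ax": 0, "ay": 0, "az": 0, "grip": 1}
    - {"dx": 0, "dy": -0.5, "dz": 0, "ax": 0, "ay": 0, "az": 0, "grip": 1}
    - {"dx": 0, "dy": 0, "dz": 0, "ax": 0, "ay": 0, "az": 0, "grip": 1}
    - {"dx": 0, "dy": 0, "dz": 0, "ax": 0, "ay": 0, "az": 0, "grip": 1}

```text
clock: 33.87
tcp_pos: [555.5, 33.3, 93.0]
eef_rot: [3.141, -0.001, 0.138]
contact_force: [-4.3, -0.8, 6.9]
gripper_width: 11.3
grip_force: 60.9
```

```bash
python3 - <<'E'
from h import *
s=env.state();print(s['tcp_pos'],s['eef_rot'],sh(s['tcp_pos']),s['contact_force'])
E
```

```text
[555.48412998  33.31541625  93.01802658] [ 3.14062518e+00 -8.74497159e-04  1.37924777e-01] [ 26.8 -81. ] [-4.3104473  -0.79519735  6.90717878]
```

Emit:
play_rows:
  motion:
    - {"dx": 0, "dy": -1, "dz": 0, "ax": 0, "ay": 0, "az": 0, "grip": 1}
    - {"dx": 0, "dy": -1.8, "dz": 0, "ax": 0, "ay": 0, "az": 0, "grip": 1}
    - {"dx": 0, "dy": -1.8, "dz": 0, "ax": 0, "ay": 0, "az": 0, "grip": 1}
    - {"dx": 0, "dy": -1.8, "dz": 0, "ax": 0, "ay": 0, "az": 0, "grip": 1}
    - {"dx": 0, "dy": -1.8, "dz": 0, "ax": 0, "ay": 0, "az": 0, "grip": 1}
    - {"dx": 0, "dy": -1.5, "dz": 0, "ax": 0, "ay": 0, "az": 0, "grip": 1}
    - {"dx": 0, "dy": -0.6, "dz": 0, "ax": 0, "ay": 0, "az": 0, "grip": 1}
    - {"dx": 0, "dy": -0.2, "dz": 0, "ax": 0, "ay": 0, "az": 0, "grip": 1}

```text
clock: 34.53
tcp_pos: [541.0, 138.3, 93.0]
eef_rot: [3.141, -0.001, 0.139]
contact_force: [-3.2, -3.4, 10.1]
gripper_width: 11.9
grip_force: 61.3
```

Emit:
play_rows:
  motion:
    - {"dx": 0, "dy": 0, "dz": 0, "ax": 0, "ay": 0, "az": 0, "grip": 1}
    - {"dx": 0, "dy": 0, "dz": 0, "ax": 0, "ay": 0, "az": 0, "grip": 1}
    - {"dx": 0, "dy": 0, "dz": 0, "ax": 0, "ay": 0, "az": 0, "grip": 1}
    - {"dx": 0, "dy": 0, "dz": 0, "ax": 0, "ay": 0, "az": 0, "grip": 1}
    - {"dx": 0, "dy": 0, "dz": 0, "ax": 0, "ay": 0, "az": 0, "grip": 1}
    - {"dx": 0, "dy": 0, "dz": 0, "ax": 0, "ay": 0, "az": 0, "grip": 1}
    - {"dx": 0, "dy": 0, "dz": 0, "ax": 0, "ay": 0, "az": 0, "grip": 1}
    - {"dx": 0, "dy": 0, "dz": 0, "ax": 0, "ay": 0, "az": 0, "grip": 1}

```text
clock: 35.2
tcp_pos: [541.0, 138.3, 93.0]
eef_rot: [-3.141, -0.001, 0.138]
contact_force: [-3.3, 2.1, 7.1]
gripper_width: 11.4
grip_force: 60.9
```

```bash
python3 - <<'E'
from h import *
s=env.state();print(s['tcp_pos'],s['eef_rot'],sh(s['tcp_pos']),s['contact_force'])
snap('wrist','w16');snap('scene','s16');c=cam('w16')
for q in [(-98,64,68),(98,64,68),(-100,64,40),(0,64,68)]: print(proj(c,(*w(*q[:2]),q[2])))
cv2.imwrite('pics/w16c.png',cv2.resize(cv2.imread('pics/w16.png')[60:360,180:460],None,fx=2,fy=2))
E
```

```text
[540.97018112 138.30371471  92.98002147] [-3.14070467e+00 -1.20315156e-03  1.38343449e-01] [26.8 25. ] [-3.2506991   2.07946605  7.08179109]
[[266.9749344  396.36094763]]
[[247.59719744 112.65658876]]
[[273.37731411 366.60246092]]
[[258.3619598  277.11336662]]
```

View pics/w16c.png

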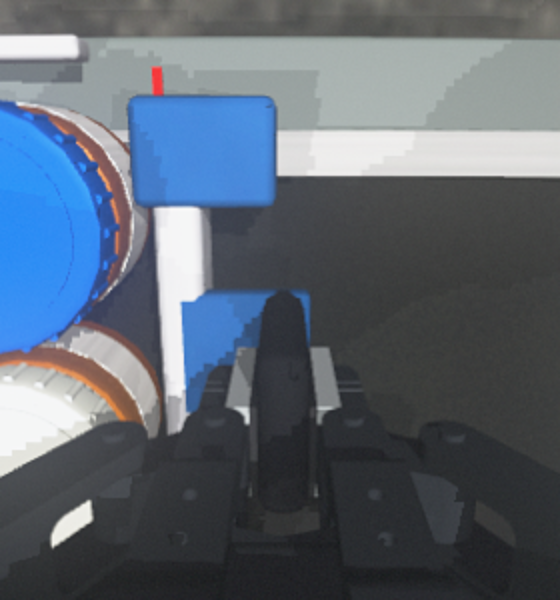

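```bash
python3 - <<'E'
from h import *
c=cam('w16'); f=lambda x,y,z:sh(onz(c,180+x/2,60+y/2,z))
print('bar front',f(157,215,68),f(164,425,68),'bar back',f(209,215,68),'red',f(157.5,80,40),'handle top far',f(283,295,102))
im=cv2.cvtColor(cv2.imread('pics/w16.png'),cv2.COLOR_BGR2GRAY)
for v in (168,185,200,230): print(v,im[v,248:292])
E
```

```text
bar front [68.7 59.8] [ 3.2 61.5] bar back [68.7 45.3] red [106.7  63.7] handle top far [55.7 24.7]
168 [159 159 157 127 115 112  84  73  85 147 208 221 231 237 236 240 245 245
 245 245 245 245 246 246 246 246 246 246 244 241 235 225 185 142 130 111
 101  75  62  64  67  66  68  63]
185 [133 131 117  71  74  72  67  66  66  85 143 213 241 244 245 244 244 244
 245 245 245 245 245 246 246 246 246 246 246 243 238 232 218 168 133 137
 137 117  73  75  74  73  76  74]
200 [ 74  76  74  74  73  77  75  74  65  63 111 191 226 233 240 241 241 241
 241 242 243 243 243 243 243 243 244 244 244 241 235 227 217 181 140 127
 130 118  86  70  71  71  72  72]
230 [ 73  73  78  77  72  75  73  73  70  64  65  61 127 213 226 235 241 242
 241 242 242 244 241 177 114 119 119 119 120 119 120 121 118 119 121 121
 119 120 117 120 120 118 119 118]
```

Emit:
play_rows:
  motion:
    - {"dx": 0, "dy": -0.25, "dz": 0, "ax": 0, "ay": 0, "az": 0, "grip": 1}
    - {"dx": 0, "dy": 0, "dz": 0, "ax": 0, "ay": 0, "az": 0, "grip": 1}
    - {"dx": 0, "dy": 0, "dz": 0, "ax": 0, "ay": 0, "az": 0, "grip": 1}
    - {"dx": 0, "dy": 0, "dz": 0, "ax": 0, "ay": 0, "az": 0, "grip": 1}
    - {"dx": 0, "dy": 0, "dz": 0, "ax": 0, "ay": 0, "az": 0, "grip": 1}
    - {"dx": 0, "dy": 0, "dz": 0, "ax": 0, "ay": 0, "az": 0, "grip": 1}
    - {"dx": 0, "dy": 0, "dz": 0, "ax": 0, "ay": 0, "az": 0, "grip": 0.6}
    - {"dx": 0, "dy": 0, "dz": 0, "ax": 0, "ay": 0, "az": 0, "grip": 0.6}

```text
clock: 35.97
tcp_pos: [541.0, 139.4, 92.2]
eef_rot: [3.141, -0.001, 0.137]
contact_force: [0.4, -0.1, -0.6]
gripper_width: 33.6
grip_force: 0.0
```

Emit:
play_rows:
  motion:
    - {"dx": 0, "dy": 0, "dz": 0, "ax": 0, "ay": 0, "az": 0, "grip": 0.6}
    - {"dx": 0, "dy": 0, "dz": 0, "ax": 0, "ay": 0, "az": 0, "grip": 0.6}
    - {"dx": 0, "dy": 0, "dz": -1, "ax": 0, "ay": 0, "az": 0, "grip": 0.6}
    - {"dx": 0, "dy": 0, "dz": -2, "ax": 0, "ay": 0, "az": 0, "grip": 0.6}
    - {"dx": 0, "dy": 0, "dz": -3, "ax": 0, "ay": 0, "az": 0, "grip": 0.6}
    - {"dx": 0, "dy": 0, "dz": -2, "ax": 0, "ay": 0, "az": 0, "grip": 0.6}
    - {"dx": -3.1, "dy": 0, "dz": 0, "ax": 0, "ay": 0, "az": 0, "grip": 0.6}
    - {"dx": -3.1, "dy": 0, "dz": 0, "ax": 0, "ay": 0, "az": 0, "grip": 0.6}

```text
clock: 36.63
tcp_pos: [480.6, 132.3, 174.1]
eef_rot: [-3.14, -0.005, 0.137]
contact_force: [-0.8, 0.3, 0.5]
gripper_width: 33.9
grip_force: 0.0
```

Emit:
play_rows:
  motion:
    - {"dx": 0, "dy": 0, "dz": 0, "ax": 0, "ay": 0, "az": -0.12, "grip": 0.6}
    - {"dx": 0, "dy": 0, "dz": 0, "ax": 0, "ay": 0, "az": -0.12, "grip": 0.6}
    - {"dx": 0, "dy": 0, "dz": 0, "ax": 0, "ay": 0, "az": -0.12, "grip": 0.6}
    - {"dx": 0, "dy": 0, "dz": 0, "ax": 0, "ay": 0, "az": -0.12, "grip": 0.6}
    - {"dx": 0, "dy": 0, "dz": 0, "ax": 0, "ay": 0, "az": -0.12, "grip": 0.6}
    - {"dx": 0, "dy": 0, "dz": 0, "ax": 0, "ay": 0, "az": -0.12, "grip": 0.6}
    - {"dx": 0, "dy": 0, "dz": 0, "ax": 0, "ay": 0, "az": -0.12, "grip": 0.6}
    - {"dx": 0, "dy": 0, "dz": 0, "ax": 0, "ay": 0, "az": -0.12, "grip": 0.6}

```text
clock: 37.3
tcp_pos: [479.1, 131.4, 172.8]
eef_rot: [3.141, -0.0, 1.104]
contact_force: [0.5, -0.2, -0.8]
gripper_width: 34.1
grip_force: 0.0
```

Emit:
play_rows:
  motion:
    - {"dx": 0, "dy": 0, "dz": 0, "ax": 0, "ay": 0, "az": 0, "grip": 0.6}
    - {"dx": 0, "dy": 0, "dz": 0, "ax": 0, "ay": 0, "az": 0, "grip": 0.6}
    - {"dx": 0, "dy": 0, "dz": 0, "ax": 0, "ay": 0, "az": 0, "grip": 0.6}
    - {"dx": 0, "dy": 0, "dz": 0, "ax": 0, "ay": 0, "az": 0, "grip": 0.6}
    - {"dx": 0, "dy": 0, "dz": 0, "ax": 0, "ay": 0, "az": 0, "grip": 0.6}
    - {"dx": 0, "dy": 0, "dz": 0, "ax": 0, "ay": 0, "az": 0, "grip": 0.6}
    - {"dx": 0, "dy": 0, "dz": 0, "ax": 0, "ay": 0, "az": 0, "grip": 0.6}
    - {"dx": 0, "dy": 0, "dz": 0, "ax": 0, "ay": 0, "az": 0, "grip": 0.6}

```text
clock: 37.97
tcp_pos: [478.9, 131.4, 172.1]
eef_rot: [3.141, 0.0, 1.098]
contact_force: [-0.5, 0.7, 0.8]
gripper_width: 34.0
grip_force: 0.0
```

```bash
python3 - <<'E'
from h import *
s=env.state();print(s['tcp_pos'],s['eef_rot'],sh(s['tcp_pos']),s['clock']);print(goto((*w(-36,28),112),s['eef_rot'][2]))
snap('wrist','w17');c=cam('w17'); print('pred',proj(c,(*w(-36,28),127)),proj(c,(*w(-36,28),92)))
ce,st=lid('w17',proj(c,(*w(-36,28),110))[0],'orange');print(ce,st)
snap('scene','s17');S=cam('s17')
for n,q in [('blue',(69,98)),('white',(1,98)),('green',(-68,98))]:
    p=proj(S,(*w(*q),92))[0]; ce,st=lid('s17',p,n); print(n,ce,st[4],sh(onz(S,*ce,90)))
cv2.imwrite('pics/w17c.png',cv2.imread('pics/w17.png')[60:320,180:460])
E
```

```text
[478.91963325 131.43220306 172.07058576] [3.14138368e+00 2.93460157e-05 1.09759068e+00] [-35.6  26.7] 37.9667
('az -0.000', 'then dxyz cm', array([ 0.09, -0.11,  6.01]))
pred [[322.38644408 225.63151043]] [[322.1826061  210.03428093]]
[322.21021898 224.68759124] [307 207  31  33 685]
blue [252.21351351 239.8972973 ] 370 [69.6 90.4]
white [270.11013216 252.23788546] 454 [-0.4 88.4]
green [285.18421053 268.30701754] 342 [-68.4 100.5]
```

View pics/w17c.png

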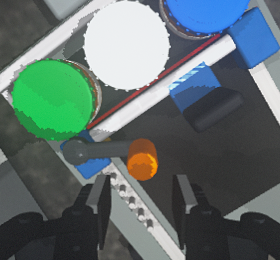

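The knob is at (322,225), between the pads. The jars all stand behind the bar, with green at (232,160), white at (306,105) and blue near (385,70).

Emit:
play_rows:
  motion:
    - {"dx": 0.1, "dy": -0.1, "dz": 2, "ax": 0, "ay": 0, "az": 0, "grip": 0.6}
    - {"dx": 0, "dy": 0, "dz": 2, "ax": 0, "ay": 0, "az": 0, "grip": 0.6}
    - {"dx": 0, "dy": 0, "dz": 2, "ax": 0, "ay": 0, "az": 0, "grip": 0.6}
    - {"dx": 0, "dy": 0, "dz": 0, "ax": 0, "ay": 0, "az": 0, "grip": 0.6}
    - {"dx": 0, "dy": 0, "dz": 0, "ax": 0, "ay": 0, "az": 0, "grip": 1}
    - {"dx": 0, "dy": 0, "dz": 0, "ax": 0, "ay": 0, "az": 0, "grip": 1}
    - {"dx": 0, "dy": 0, "dz": 0, "ax": 0, "ay": 0, "az": 0, "grip": 1}
    - {"dx": 0, "dy": 0, "dz": 0, "ax": 0, "ay": 0, "az": 0, "grip": 1}

```text
clock: 38.73
tcp_pos: [479.0, 132.4, 112.2]
eef_rot: [3.141, -0.001, 1.097]
contact_force: [5.3, -0.2, -14.2]
gripper_width: 20.1
grip_force: 59.1
```

Emit:
play_rows:
  motion:
    - {"dx": 0, "dy": 0, "dz": 0, "ax": 0, "ay": 0, "az": 0, "grip": 1}
    - {"dx": 0, "dy": 0, "dz": 0, "ax": 0, "ay": 0, "az": 0, "grip": 1}
    - {"dx": -0.66, "dy": -0.04, "dz": 0, "ax": 0, "ay": 0, "az": 0.12, "grip": 1}
    - {"dx": -0.66, "dy": -0.04, "dz": 0, "ax": 0, "ay": 0, "az": 0.12, "grip": 1}
    - {"dx": -0.66, "dy": -0.04, "dz": 0, "ax": 0, "ay": 0, "az": 0.12, "grip": 1}
    - {"dx": 0, "dy": 0, "dz": 0, "ax": 0, "ay": 0, "az": 0, "grip": 1}
    - {"dx": 0, "dy": 0, "dz": 0, "ax": 0, "ay": 0, "az": 0, "grip": 1}
    - {"dx": 0, "dy": 0, "dz": 0, "ax": 0, "ay": 0, "az": 0, "grip": 1}

```text
clock: 39.4
tcp_pos: [467.2, 115.9, 112.2]
eef_rot: [3.14, -0.0, 0.736]
contact_force: [6.6, -1.3, -14.9]
gripper_width: 20.4
grip_force: 59.5
```

```bash
python3 - <<'E'
from h import *
s=env.state();print(s['tcp_pos'],s['eef_rot'],sh(s['tcp_pos']),s['contact_force'],s['gripper_width'])
E
```

```text
[467.24898058 115.94725532 112.20722403] [ 3.14007550e+00 -3.16944312e-04  7.35911365e-01] [-49.3  12.9] [  6.6007823   -1.33439841 -14.94382938] 20.39558535792637
```

Emit:
play_rows:
  motion:
    - {"dx": -0.66, "dy": -0.04, "dz": 0, "ax": 0, "ay": 0, "az": 0.12, "grip": 1}
    - {"dx": -0.66, "dy": -0.04, "dz": 0, "ax": 0, "ay": 0, "az": 0.12, "grip": 1}
    - {"dx": -0.66, "dy": -0.04, "dz": 0, "ax": 0, "ay": 0, "az": 0.12, "grip": 1}
    - {"dx": 0, "dy": 0, "dz": 0, "ax": 0, "ay": 0, "az": 0, "grip": 1}
    - {"dx": -0.66, "dy": -0.04, "dz": 0, "ax": 0, "ay": 0, "az": 0.12, "grip": 1}
    - {"dx": 0, "dy": 0, "dz": 0, "ax": 0, "ay": 0, "az": 0, "grip": 1}
    - {"dx": -0.6, "dy": -0.04, "dz": 0, "ax": 0, "ay": 0, "az": 0.11, "grip": 1}
    - {"dx": 0, "dy": 0, "dz": 0, "ax": 0, "ay": 0, "az": 0, "grip": 1}

```text
clock: 40.07
tcp_pos: [438.1, 102.3, 112.3]
eef_rot: [3.141, -0.002, 0.14]
contact_force: [8.5, -2.2, -18.9]
gripper_width: 20.5
grip_force: 59.8
```

```bash
python3 - <<'E'
from h import *
s=env.state();print(s['tcp_pos'],s['eef_rot'],sh(s['tcp_pos']),s['contact_force'],s['moment'],s['gripper_width'])
E
```

```text
[438.08437268 102.32561076 112.27015689] [ 3.14073415e+00 -1.56951064e-03  1.40412927e-01] [-80.    3.4] [  8.50746985  -2.24964179 -18.88987123] [-0.56431039 -1.57023069 -0.48668186] 20.458402271938045
```

Emit:
play_rows:
  motion:
    - {"dx": -0.2, "dy": 0, "dz": 0, "ax": 0, "ay": 0, "az": 0, "grip": 1}
    - {"dx": 0, "dy": 0, "dz": 0, "ax": 0, "ay": 0, "az": 0, "grip": 1}
    - {"dx": 0, "dy": 0, "dz": 0, "ax": 0, "ay": 0, "az": 0, "grip": 1}
    - {"dx": 0, "dy": 0, "dz": 0, "ax": 0, "ay": 0, "az": 0, "grip": 1}
    - {"dx": 0, "dy": 0, "dz": 0, "ax": 0, "ay": 0, "az": 0, "grip": 0.6}
    - {"dx": 0, "dy": 0, "dz": 0, "ax": 0, "ay": 0, "az": 0, "grip": 0.6}
    - {"dx": 0, "dy": 0, "dz": 0, "ax": 0, "ay": 0, "az": 0, "grip": 0.6}
    - {"dx": 0, "dy": 0, "dz": 0, "ax": 0, "ay": 0, "az": 0, "grip": 0.6}

```text
clock: 40.73
tcp_pos: [435.7, 103.9, 112.7]
eef_rot: [-3.142, -0.001, 0.149]
contact_force: [-0.6, 0.9, -0.2]
gripper_width: 34.3
grip_force: 0.0
```

Emit:
play_rows:
  motion:
    - {"dx": 0, "dy": 0, "dz": -1, "ax": 0, "ay": 0, "az": 0, "grip": 0.6}
    - {"dx": 0, "dy": 0, "dz": -2, "ax": 0, "ay": 0, "az": 0, "grip": 0.6}
    - {"dx": 0, "dy": 0, "dz": -4, "ax": 0, "ay": 0, "az": 0, "grip": 0.6}
    - {"dx": 0, "dy": 0, "dz": -4, "ax": 0, "ay": 0, "az": 0, "grip": 0.3}
    - {"dx": -0.5, "dy": 0, "dz": -4, "ax": 0, "ay": 0, "az": 0, "grip": 0.3}
    - {"dx": -0.5, "dy": 0, "dz": -2, "ax": 0, "ay": 0, "az": 0, "grip": 0.3}
    - {"dx": 0, "dy": 0, "dz": 0, "ax": 0, "ay": 0, "az": 0, "grip": 0.3}
    - {"dx": 0, "dy": 0, "dz": 0, "ax": 0, "ay": 0, "az": 0, "grip": 0.3}

```text
clock: 41.4
tcp_pos: [426.2, 101.9, 283.8]
eef_rot: [3.139, -0.004, 0.148]
contact_force: [-0.3, -1.4, -1.2]
gripper_width: 59.9
grip_force: 0.0
```

```bash
python3 - <<'E'
from h import *
s=env.state();print(s['tcp_pos'],s['eef_rot'],sh(s['tcp_pos']),s['contact_force'],s['clock'],s['gripper_width'],s['joints'].round(2))
snap('wrist','w18');snap('scene','s18');snap('side','d18')
a=cv2.imread('pics/w18.png');b=cv2.resize(cv2.imread('pics/s18.png')[180:310,200:350],(300,260),interpolation=cv2.INTER_CUBIC);d=cv2.resize(cv2.imread('pics/d18.png')[110:240,250:370],(240,260),interpolation=cv2.INTER_CUBIC)
bot=np.zeros((200,640,3),np.uint8);bot[:,:300]=b[:200];bot[:,320:560]=d[:200]
cv2.imwrite('pics/c18.png',np.vstack([a,bot]))
E
```

```text
[426.22277256 101.8565618  283.79551918] [ 3.13932142 -0.00358251  0.14791992] [-91.9   4.6] [-0.25903627 -1.44492492 -1.201526  ] 41.4 59.90740824347267 [ 0.65  0.11 -0.99  2.    0.11  1.08 -1.82]
```

View pics/c18.png

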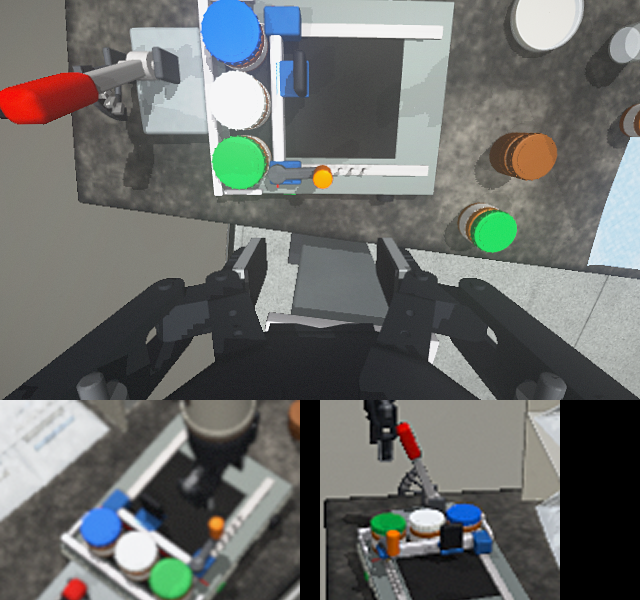

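The bar stands at the red line (front face u≈275), with the clamp arm back along the rail: pivot (277,174), knob (322,178). The red grip runs from (0,100) to (97,85) and the lever base is at (155,65).

```bash
python3 - <<'E'
from h import *
def red(t,box):
    im=cv2.imread(f'pics/{t}.png');h=cv2.cvtColor(im,cv2.COLOR_BGR2HSV)
    m=cv2.inRange(h,(0,150,60),(6,255,255))|cv2.inRange(h,(174,150,60),(180,255,255))
    z=np.zeros_like(m);x0,x1,y0,y1=box;z[y0:y1,x0:x1]=m[y0:y1,x0:x1]
    ys,xs=z.nonzero();p=np.c_[xs,ys].astype(float);mu=p.mean(0);u=np.linalg.svd(p-mu,full_matrices=False)[2][0];t_=(p-mu)@u
    return mu,mu+u*t_.min(),mu+u*t_.max(),len(p)
for t,b in [('scene0',(222,252,262,290)),('side0',(280,305,115,150)),('w18',(0,110,60,130)),('d18',(280,310,110,150))]: print(t,[np.round(q,1) for q in red(t,b)])
S,D,W=cam('scene0'),cam('side0'),cam('w18')
a,b,c=[red(t,bx)[0] for t,bx in [('scene0',(222,252,262,290)),('side0',(280,305,115,150)),('w18',(0,110,60,130))]]
x,e=tri((S,*a),(D,*b),(W,*c));print('grip c',x,e,sh(x))
x,e=tri((S,*a),(D,*b));print('grip c SD',x,e,sh(x))
for q in [(-80.5,3.4,127),(-82,58.5,80)]: print(proj(W,(*w(*q[:2]),q[2])))
print('knob',sh(onz(W,322.5,178,127)),'pivot',sh(onz(W,277,174,79)),'bar front',sh(onz(W,272.5,150,68)),sh(onz(W,271,60,68)))
E
```

```text
scene0 [array([237. , 275.3]), array([240.6, 270.7]), array([233.5, 279.9]), np.int64(101)]
side0 [array([293.5, 130. ]), array([289.9, 121.6]), array([297.2, 138.5]), np.int64(115)]
w18 [array([47.3, 97.7]), array([95.8, 86.9]), array([1.000e-01, 1.083e+02]), np.int64(3682)]
d18 [array([293.5, 130. ]), array([290. , 121.9]), array([297.2, 138.4]), np.int64(115)]
grip c [483.7269773  322.19635467 190.22448154] [1.278811398479935, 3.7500278774518585, 2.9270243069707345] [ -4.8 215. ]
grip c SD [485.38042696 321.79004045 188.58467352] [2.160112318575806, 2.1601123185758153] [ -3.2 214.4]
[[321.74998104 178.4241382 ]]
[[276.07542185 172.08644265]]
knob [-80.    2.6] pivot [-84.5  57.6] bar front [-56.6  64. ] [45.1 62.5]
```

Emit:
play_rows:
  motion:
    - {"dx": 0, "dy": 0, "dz": 0, "ax": 0, "ay": 0, "az": 0.011, "grip": 0}
    - {"dx": 1.45, "dy": -3.5, "dz": 0, "ax": 0, "ay": 0, "az": 0, "grip": 0}
    - {"dx": 1.45, "dy": -3.5, "dz": 0, "ax": 0, "ay": 0, "az": 0, "grip": 0}
    - {"dx": 1.45, "dy": -3.5, "dz": 0, "ax": 0, "ay": 0, "az": 0, "grip": 0}
    - {"dx": 1.45, "dy": -3.5, "dz": 0, "ax": 0, "ay": 0, "az": 0, "grip": 0}
    - {"dx": 1.45, "dy": -3.5, "dz": 0, "ax": 0, "ay": 0, "az": 0, "grip": 0}
    - {"dx": 1.45, "dy": -3.4, "dz": 0, "ax": 0, "ay": 0, "az": 0, "grip": 0}
    - {"dx": 0, "dy": 0, "dz": 0, "ax": 0, "ay": 0, "az": 0, "grip": 0}

```text
clock: 42.22
tcp_pos: [481.2, 329.2, 280.5]
eef_rot: [-3.135, 0.003, 0.146]
contact_force: [-1.0, 1.7, 0.8]
gripper_width: 85.1
grip_force: 0.0
```

Emit:
play_rows:
  motion:
    - {"dx": 0, "dy": 0, "dz": 0, "ax": 0, "ay": 0, "az": 0, "grip": 0}
    - {"dx": 0, "dy": 0, "dz": 0, "ax": 0, "ay": 0, "az": 0, "grip": 0}
    - {"dx": 0, "dy": 0, "dz": 0, "ax": 0, "ay": 0, "az": 0, "grip": 0}
    - {"dx": 0, "dy": 0, "dz": 0, "ax": 0, "ay": 0, "az": 0, "grip": 0}
    - {"dx": 0, "dy": 0, "dz": 0, "ax": 0, "ay": 0, "az": 0, "grip": 0}
    - {"dx": 0, "dy": 0, "dz": 0, "ax": 0, "ay": 0, "az": 0, "grip": 0}
    - {"dx": 0, "dy": 0, "dz": 0, "ax": 0, "ay": 0, "az": 0, "grip": 0}
    - {"dx": 0, "dy": 0, "dz": 0, "ax": 0, "ay": 0, "az": 0, "grip": 0}

```text
clock: 42.88
tcp_pos: [483.6, 320.0, 282.3]
eef_rot: [3.141, -0.001, 0.136]
contact_force: [-0.5, -0.4, -0.4]
gripper_width: 85.2
grip_force: 0.0
```

```bash
python3 - <<'E'
from h import *
s=env.state();print(s['tcp_pos'],s['eef_rot'],sh(s['tcp_pos']),s['clock'],s['joints'].round(2));print(goto((*w(-5,214),187),YAW))
snap('wrist','w19');c=cam('w19')
L=lambda r,y,t=0:(*w(43-r*np.cos(1.222),214+y),60+r*np.sin(1.222))
for r in (102,170):
    for y in (-15,15,23): print(r,y,proj(c,L(r,y)))
cv2.imwrite('pics/w19c.png',cv2.imread('pics/w19.png')[100:400,170:470])
E
```

```text
[483.59278708 320.02079615 282.27641227] [ 3.14136033e+00 -5.88241587e-04  1.35941630e-01] [ -5.2 212.9] 42.8833 [ 0.09  0.47 -0.96  1.68  0.41  1.21 -2.4 ]
('az -0.001', 'then dxyz cm', array([ 0.02, -0.11,  9.53]))
102 -15 [[335.51487407 181.81604078]]
102 15 [[303.54592399 181.85029579]]
102 23 [[295.02313888 181.86169569]]
170 -15 [[339.55572366 229.9103364 ]]
170 15 [[298.90260004 229.95806365]]
170 23 [[288.06689144 229.96534483]]
```

View pics/w19c.png

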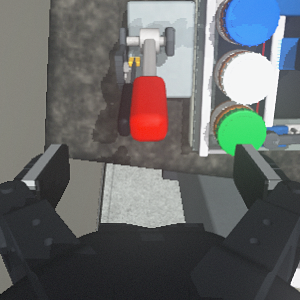

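The red grip spans u 300–338, v 175–240, with the black release on its left; this matches the prediction at y=214. Joint 7 is near its limit, so I'll turn the tool half a turn.

Emit:
play_rows:
  motion:
    - {"dx": 0, "dy": 0, "dz": 0, "ax": 0, "ay": 0, "az": -0.12, "grip": 0}
    - {"dx": 0, "dy": 0, "dz": 0, "ax": 0, "ay": 0, "az": -0.12, "grip": 0}
    - {"dx": 0, "dy": 0, "dz": 0, "ax": 0, "ay": 0, "az": -0.12, "grip": 0}
    - {"dx": 0, "dy": 0, "dz": 0, "ax": 0, "ay": 0, "az": -0.12, "grip": 0}
    - {"dx": 0, "dy": 0, "dz": 0, "ax": 0, "ay": 0, "az": -0.12, "grip": 0}
    - {"dx": 0, "dy": 0, "dz": 0, "ax": 0, "ay": 0, "az": -0.12, "grip": 0}
    - {"dx": 0, "dy": 0, "dz": 0, "ax": 0, "ay": 0, "az": -0.12, "grip": 0}
    - {"dx": 0, "dy": 0, "dz": 0, "ax": 0, "ay": 0, "az": -0.12, "grip": 0}

```text
clock: 43.6
tcp_pos: [483.4, 320.5, 282.2]
eef_rot: [3.141, -0.0, 1.103]
contact_force: [1.7, 0.2, 0.1]
gripper_width: 85.4
grip_force: 0.0
```

Emit:
play_rows:
  motion:
    - {"dx": 0, "dy": 0, "dz": 0, "ax": 0, "ay": 0, "az": -0.12, "grip": 0}
    - {"dx": 0, "dy": 0, "dz": 0, "ax": 0, "ay": 0, "az": -0.12, "grip": 0}
    - {"dx": 0, "dy": 0, "dz": 0, "ax": 0, "ay": 0, "az": -0.12, "grip": 0}
    - {"dx": 0, "dy": 0, "dz": 0, "ax": 0, "ay": 0, "az": -0.12, "grip": 0}
    - {"dx": 0, "dy": 0, "dz": 0, "ax": 0, "ay": 0, "az": -0.12, "grip": 0}
    - {"dx": 0, "dy": 0, "dz": 0, "ax": 0, "ay": 0, "az": -0.12, "grip": 0}
    - {"dx": 0, "dy": 0, "dz": 0, "ax": 0, "ay": 0, "az": -0.12, "grip": 0}
    - {"dx": 0, "dy": 0, "dz": 0, "ax": 0, "ay": 0, "az": -0.12, "grip": 0}

```text
clock: 44.27
tcp_pos: [483.5, 320.4, 282.1]
eef_rot: [3.141, 0.0, 2.062]
contact_force: [-0.4, 0.4, -1.0]
gripper_width: 85.4
grip_force: 0.0
```

Emit:
play_rows:
  motion:
    - {"dx": 0, "dy": 0, "dz": 0, "ax": 0, "ay": 0, "az": -0.12, "grip": 0}
    - {"dx": 0, "dy": 0, "dz": 0, "ax": 0, "ay": 0, "az": -0.12, "grip": 0}
    - {"dx": 0, "dy": 0, "dz": 0, "ax": 0, "ay": 0, "az": -0.12, "grip": 0}
    - {"dx": 0, "dy": 0, "dz": 0, "ax": 0, "ay": 0, "az": -0.12, "grip": 0}
    - {"dx": 0, "dy": 0, "dz": 0, "ax": 0, "ay": 0, "az": -0.12, "grip": 0}
    - {"dx": 0, "dy": 0, "dz": 0, "ax": 0, "ay": 0, "az": -0.12, "grip": 0}
    - {"dx": 0, "dy": 0, "dz": 0, "ax": 0, "ay": 0, "az": -0.12, "grip": 0}
    - {"dx": 0, "dy": 0, "dz": 0, "ax": 0, "ay": 0, "az": -0.12, "grip": 0}

```text
clock: 44.93
tcp_pos: [483.5, 320.4, 281.9]
eef_rot: [-3.141, -0.0, 3.022]
contact_force: [-0.1, 0.4, -0.2]
gripper_width: 85.3
grip_force: 0.0
```

Emit:
play_rows:
  motion:
    - {"dx": 0, "dy": 0, "dz": 0, "ax": 0, "ay": 0, "az": -0.12, "grip": 0}
    - {"dx": 0, "dy": 0, "dz": 0, "ax": 0, "ay": 0, "az": -0.12, "grip": 0}
    - {"dx": 0, "dy": 0, "dz": 0, "ax": 0, "ay": 0, "az": -0.02, "grip": 0}
    - {"dx": 0, "dy": 0, "dz": 0, "ax": 0, "ay": 0, "az": 0, "grip": 0}
    - {"dx": 0, "dy": 0, "dz": 0, "ax": 0, "ay": 0, "az": 0, "grip": 0}
    - {"dx": 0, "dy": 0, "dz": 0, "ax": 0, "ay": 0, "az": 0, "grip": 0}
    - {"dx": 0, "dy": 0, "dz": 0, "ax": 0, "ay": 0, "az": 0, "grip": 0}
    - {"dx": 0, "dy": 0, "dz": 0, "ax": 0, "ay": 0, "az": 0, "grip": 0}

```text
clock: 45.6
tcp_pos: [483.3, 320.5, 282.1]
eef_rot: [-3.141, 0.0, -3.007]
contact_force: [-0.3, -0.0, -0.8]
gripper_width: 85.3
grip_force: 0.0
```

```bash
python3 - <<'E'
from h import *
s=env.state();print(s['tcp_pos'],s['eef_rot'],sh(s['tcp_pos']),s['clock'],s['joints'].round(2));print(goto((*w(-5,214),187),YAW+np.pi))
E
```

```text
[483.34932589 320.53266911 282.06631327] [-3.14149966e+00  1.12922411e-04 -3.00741004e+00] [ -5.4 213.4] 45.6 [ 0.31  0.82 -1.5   1.67  0.83  1.45  0.41]
('az -0.003', 'then dxyz cm', array([-0.04,  0.06,  9.51]))
```

Emit:
play_rows:
  motion:
    - {"dx": 0, "dy": 0.05, "dz": 1.5, "ax": 0, "ay": 0, "az": 0, "grip": 0}
    - {"dx": 0, "dy": 0, "dz": 2, "ax": 0, "ay": 0, "az": 0, "grip": 0}
    - {"dx": 0, "dy": 0, "dz": 2, "ax": 0, "ay": 0, "az": 0, "grip": 0}
    - {"dx": 0, "dy": 0, "dz": 2, "ax": 0, "ay": 0, "az": 0, "grip": 0}
    - {"dx": 0, "dy": 0, "dz": 2, "ax": 0, "ay": 0, "az": 0, "grip": 0}
    - {"dx": 0, "dy": 0, "dz": 0, "ax": 0, "ay": 0, "az": 0, "grip": 0}
    - {"dx": 0, "dy": 0, "dz": 0, "ax": 0, "ay": 0, "az": 0, "grip": 0}
    - {"dx": 0, "dy": 0, "dz": 0, "ax": 0, "ay": 0, "az": 0, "grip": 0}

```text
clock: 46.27
tcp_pos: [483.3, 321.6, 187.7]
eef_rot: [3.141, 0.0, -3.006]
contact_force: [0.4, 0.4, 0.2]
gripper_width: 85.0
grip_force: 0.0
```

```bash
python3 - <<'E'
from h import *
s=env.state();print(s['tcp_pos'],s['eef_rot'],sh(s['tcp_pos']),s['contact_force'],s['joints'].round(3))
E
```

```text
[483.32554582 321.55115965 187.74564968] [ 3.14068526e+00  3.77088612e-04 -3.00633013e+00] [ -5.3 214.4] [0.43390825 0.4256659  0.23917113] [ 0.27   0.905 -1.405  1.768  0.928  1.319  0.35 ]
```

Emit:
play_rows:
  motion:
    - {"dx": 0, "dy": 0, "dz": 0, "ax": 0, "ay": 0, "az": 0, "grip": 1}
    - {"dx": 0, "dy": 0, "dz": 0, "ax": 0, "ay": 0, "az": 0, "grip": 1}
    - {"dx": 0, "dy": 0, "dz": 0, "ax": 0, "ay": 0, "az": 0, "grip": 1}
    - {"dx": 0, "dy": 0, "dz": 0, "ax": 0, "ay": 0, "az": 0, "grip": 1}
    - {"dx": 0, "dy": 0, "dz": 0, "ax": 0, "ay": 0, "az": 0, "grip": 1}
    - {"dx": 0, "dy": 0, "dz": 0, "ax": 0, "ay": 0, "az": 0, "grip": 1}
    - {"dx": 0, "dy": 0, "dz": 0, "ax": 0, "ay": 0, "az": 0, "grip": 1}
    - {"dx": 0, "dy": 0, "dz": 0, "ax": 0, "ay": 0, "az": 0, "grip": 1}

```text
clock: 46.93
tcp_pos: [483.2, 322.4, 188.8]
eef_rot: [3.139, 0.002, -3.006]
contact_force: [-1.2, -0.3, 7.2]
gripper_width: 29.7
grip_force: 59.8
```

Emit:
play_rows:
  motion:
    - {"dx": 0, "dy": 0, "dz": 0, "ax": 0, "ay": 0, "az": 0, "grip": 1}
    - {"dx": 0, "dy": 0, "dz": 0, "ax": 0, "ay": 0, "az": 0, "grip": 1}
    - {"dx": 0, "dy": 0, "dz": 0, "ax": 0, "ay": 0, "az": 0, "grip": 1}
    - {"dx": 0, "dy": 0, "dz": 0, "ax": 0, "ay": 0, "az": 0, "grip": 1}
    - {"dx": 0, "dy": 0, "dz": 0, "ax": 0, "ay": 0, "az": 0, "grip": 1}
    - {"dx": 0, "dy": 0, "dz": 0, "ax": 0, "ay": 0, "az": 0, "grip": 1}
    - {"dx": 0, "dy": 0, "dz": 0, "ax": 0, "ay": 0, "az": 0, "grip": 1}
    - {"dx": 0, "dy": 0, "dz": 0, "ax": 0, "ay": 0, "az": 0, "grip": 1}

```text
clock: 47.6
tcp_pos: [483.2, 322.4, 188.7]
eef_rot: [3.139, 0.002, -3.006]
contact_force: [-1.9, 0.9, 7.6]
gripper_width: 29.7
grip_force: 59.8
```

Emit:
play_rows:
  motion:
    - {"dx": 0.65, "dy": 0, "dz": 0.25, "ax": 0, "ay": 0, "az": 0, "grip": 1}
    - {"dx": 0.66, "dy": 0, "dz": 0.3, "ax": 0, "ay": 0, "az": 0, "grip": 1}
    - {"dx": 0.63, "dy": 0, "dz": 0.32, "ax": 0, "ay": 0, "az": 0, "grip": 1}
    - {"dx": 0.62, "dy": 0, "dz": 0.35, "ax": 0, "ay": 0, "az": 0, "grip": 1}
    - {"dx": 0.59, "dy": 0, "dz": 0.4, "ax": 0, "ay": 0, "az": 0, "grip": 1}
    - {"dx": 0.58, "dy": 0, "dz": 0.4, "ax": 0, "ay": 0, "az": 0, "grip": 1}
    - {"dx": 0, "dy": 0, "dz": 0, "ax": 0, "ay": 0, "az": 0, "grip": 1}
    - {"dx": 0, "dy": 0, "dz": 0, "ax": 0, "ay": 0, "az": 0, "grip": 1}

```text
clock: 48.27
tcp_pos: [446.2, 317.3, 168.1]
eef_rot: [3.14, 0.002, -3.005]
contact_force: [-3.4, 2.2, 5.9]
gripper_width: 29.3
grip_force: 59.3
```

```bash
python3 - <<'E'
from h import *
s=env.state();print(s['tcp_pos'],s['eef_rot'],sh(s['tcp_pos']),s['contact_force'],s['moment'],s['gripper_width'],s['joints'].round(3))
E
```

```text
[446.20277932 317.25210841 168.13463148] [ 3.13989037e+00  2.11485960e-03 -3.00497715e+00] [-42.7 215.2] [-3.37353881  2.22917854  5.92678727] [ 0.33414606 -0.29376698  0.00140621] 29.319813938609478 [ 0.282  0.891 -1.41   1.865  0.938  1.262  0.281]
```

Tracking is good and forces are low. On to about 0.75.

Emit:
play_rows:
  motion:
    - {"dx": 0.55, "dy": 0, "dz": 0.45, "ax": 0, "ay": 0, "az": 0, "grip": 1}
    - {"dx": 0.54, "dy": 0, "dz": 0.46, "ax": 0, "ay": 0, "az": 0, "grip": 1}
    - {"dx": 0.5, "dy": 0, "dz": 0.5, "ax": 0, "ay": 0, "az": 0, "grip": 1}
    - {"dx": 0.5, "dy": 0, "dz": 0.51, "ax": 0, "ay": 0, "az": 0, "grip": 1}
    - {"dx": 0.44, "dy": 0, "dz": 0.55, "ax": 0, "ay": 0, "az": 0, "grip": 1}
    - {"dx": 0.44, "dy": 0, "dz": 0.56, "ax": 0, "ay": 0, "az": 0, "grip": 1}
    - {"dx": 0, "dy": 0, "dz": 0, "ax": 0, "ay": 0, "az": 0, "grip": 1}
    - {"dx": 0, "dy": 0, "dz": 0, "ax": 0, "ay": 0, "az": 0, "grip": 1}

```text
clock: 48.93
tcp_pos: [416.6, 313.1, 137.1]
eef_rot: [3.14, 0.0, -3.005]
contact_force: [-3.2, 3.7, 1.6]
gripper_width: 29.4
grip_force: 59.3
```

```bash
python3 - <<'E'
from h import *
s=env.state();print(s['tcp_pos'],s['eef_rot'],sh(s['tcp_pos']),s['contact_force'],s['moment'],s['gripper_width'],s['joints'].round(3))
E
```

```text
[416.55979905 313.14808476 137.12111244] [ 3.13973635e+00  4.93959060e-04 -3.00507867e+00] [-72.6 215.2] [-3.2001225   3.72715142  1.58123159] [ 0.72197385 -0.10328509  0.02587069] 29.443179502994965 [ 0.273  0.898 -1.388  1.949  0.97   1.198  0.212]
```

Emit:
play_rows:
  motion:
    - {"dx": 0.4, "dy": 0, "dz": 0.59, "ax": 0, "ay": 0, "az": 0, "grip": 1}
    - {"dx": 0.38, "dy": 0, "dz": 0.6, "ax": 0, "ay": 0, "az": 0, "grip": 1}
    - {"dx": 0.34, "dy": 0, "dz": 0.62, "ax": 0, "ay": 0, "az": 0, "grip": 1}
    - {"dx": 0.31, "dy": 0, "dz": 0.64, "ax": 0, "ay": 0, "az": 0, "grip": 1}
    - {"dx": 0.27, "dy": 0, "dz": 0.65, "ax": 0, "ay": 0, "az": 0, "grip": 1}
    - {"dx": 0.25, "dy": 0, "dz": 0.67, "ax": 0, "ay": 0, "az": 0, "grip": 1}
    - {"dx": 0, "dy": 0, "dz": 0, "ax": 0, "ay": 0, "az": 0, "grip": 1}
    - {"dx": 0, "dy": 0, "dz": 0, "ax": 0, "ay": 0, "az": 0, "grip": 1}

```text
clock: 49.6
tcp_pos: [397.2, 310.5, 98.8]
eef_rot: [3.139, -0.0, -3.006]
contact_force: [-2.7, 6.2, -1.7]
gripper_width: 29.3
grip_force: 59.2
```

Emit:
play_rows:
  motion:
    - {"dx": 0.2, "dy": 0, "dz": 0.68, "ax": 0, "ay": 0, "az": 0, "grip": 1}
    - {"dx": 0.18, "dy": 0, "dz": 0.69, "ax": 0, "ay": 0, "az": 0, "grip": 1}
    - {"dx": 0, "dy": 0, "dz": 0.2, "ax": 0, "ay": 0, "az": 0, "grip": 1}
    - {"dx": 0, "dy": 0, "dz": 0, "ax": 0, "ay": 0, "az": 0, "grip": 1}
    - {"dx": 0, "dy": 0, "dz": 0, "ax": 0, "ay": 0, "az": 0, "grip": 1}
    - {"dx": 0, "dy": 0, "dz": 0, "ax": 0, "ay": 0, "az": 0, "grip": 1}
    - {"dx": 0, "dy": 0, "dz": 0, "ax": 0, "ay": 0, "az": 0, "grip": 1}
    - {"dx": 0, "dy": 0, "dz": 0, "ax": 0, "ay": 0, "az": 0, "grip": 1}

```text
clock: 50.27
tcp_pos: [393.0, 309.9, 83.2]
eef_rot: [3.14, -0.001, -3.005]
contact_force: [-3.7, 4.9, 1.0]
gripper_width: 29.6
grip_force: 59.4
```

```bash
python3 - <<'E'
from h import *
s=env.state();print(s['tcp_pos'],s['eef_rot'],sh(s['tcp_pos']),s['contact_force'],s['moment'],s['gripper_width'],s['joints'].round(3))
E
```

```text
[392.98951923 309.91885887  83.23660469] [ 3.13953340e+00 -1.03111158e-03 -3.00523951e+00] [-96.4 215.2] [-3.70756922  4.85666893  1.00579844] [0.88937784 0.15602159 0.03503863] 29.569968070625233 [ 0.232  0.937 -1.315  2.025  1.052  1.11   0.123]
```

Emit:
play_rows:
  motion:
    - {"dx": 0, "dy": 0, "dz": 0.2, "ax": 0, "ay": 0, "az": 0, "grip": 1}
    - {"dx": 0, "dy": 0, "dz": 0.2, "ax": 0, "ay": 0, "az": 0, "grip": 1}
    - {"dx": 0, "dy": 0, "dz": 0, "ax": 0, "ay": 0, "az": 0, "grip": 1}
    - {"dx": 0, "dy": 0, "dz": 0, "ax": 0, "ay": 0, "az": 0, "grip": 1}
    - {"dx": 0, "dy": 0, "dz": 0, "ax": 0, "ay": 0, "az": 0, "grip": 1}
    - {"dx": 0, "dy": 0, "dz": 0, "ax": 0, "ay": 0, "az": 0, "grip": 1}
    - {"dx": 0, "dy": 0, "dz": 0, "ax": 0, "ay": 0, "az": 0, "grip": 1}
    - {"dx": 0, "dy": 0, "dz": 0, "ax": 0, "ay": 0, "az": 0, "grip": 1}

```text
clock: 50.93
tcp_pos: [392.9, 309.9, 82.1]
eef_rot: [3.142, 0.001, -3.005]
contact_force: [-9.2, -4.9, 29.7]
gripper_width: 29.7
grip_force: 63.1
```

At the down stop. I'll ease off, open and retreat upward.

Emit:
play_rows:
  motion:
    - {"dx": 0, "dy": 0, "dz": -0.25, "ax": 0, "ay": 0, "az": 0, "grip": 1}
    - {"dx": 0, "dy": 0, "dz": 0, "ax": 0, "ay": 0, "az": 0, "grip": 1}
    - {"dx": 0, "dy": 0, "dz": 0, "ax": 0, "ay": 0, "az": 0, "grip": 0}
    - {"dx": 0, "dy": 0, "dz": 0, "ax": 0, "ay": 0, "az": 0, "grip": 0}
    - {"dx": 0, "dy": 0, "dz": 0, "ax": 0, "ay": 0, "az": 0, "grip": 0}
    - {"dx": 0, "dy": 0, "dz": 0, "ax": 0, "ay": 0, "az": 0, "grip": 0}
    - {"dx": 0, "dy": 0, "dz": 0, "ax": 0, "ay": 0, "az": 0, "grip": 0}
    - {"dx": 0, "dy": 0, "dz": 0, "ax": 0, "ay": 0, "az": 0, "grip": 0}

```text
clock: 51.6
tcp_pos: [394.1, 308.3, 81.4]
eef_rot: [-3.141, -0.0, -3.007]
contact_force: [-0.3, -0.0, -0.3]
gripper_width: 85.4
grip_force: 0.0
```

Emit:
play_rows:
  motion:
    - {"dx": 0, "dy": 0, "dz": -1, "ax": 0, "ay": 0, "az": 0, "grip": 0}
    - {"dx": 0, "dy": 0, "dz": -2, "ax": 0, "ay": 0, "az": 0, "grip": 0}
    - {"dx": 0, "dy": 0, "dz": -3, "ax": 0, "ay": 0, "az": 0, "grip": 0}
    - {"dx": 0, "dy": 0, "dz": -4, "ax": 0, "ay": 0, "az": 0, "grip": 0}
    - {"dx": 0, "dy": 0, "dz": -4, "ax": 0, "ay": 0, "az": 0, "grip": 0}
    - {"dx": 0, "dy": 0, "dz": -2, "ax": 0, "ay": 0, "az": 0, "grip": 0}
    - {"dx": 0, "dy": 0, "dz": 0, "ax": 0, "ay": 0, "az": 0, "grip": 0}
    - {"dx": 0, "dy": 0, "dz": 0, "ax": 0, "ay": 0, "az": 0, "grip": 0}

```text
clock: 52.27
tcp_pos: [394.4, 309.0, 243.2]
eef_rot: [-3.141, 0.003, -3.007]
contact_force: [0.4, -0.6, -0.7]
gripper_width: 85.3
grip_force: 0.0
```

```bash
python3 - <<'E'
from h import *
s=env.state();print(s['tcp_pos'],s['clock'],s['contact_force'],s['gripper_width'],s['joints'].round(2))
snap('scene','s20');snap('side','d20')
b=cv2.resize(cv2.imread('pics/s20.png')[110:310,200:420],(440,400),interpolation=cv2.INTER_CUBIC);d=cv2.resize(cv2.imread('pics/d20.png')[110:250,230:370],(360,400),interpolation=cv2.INTER_CUBIC)
cv2.imwrite('pics/c20.png',np.hstack([b,d]))
E
```

```text
[394.4105215  309.04981037 243.21467953] 52.2667 [ 0.41601979 -0.55518177 -0.71553042] 85.27325266095434 [ 0.36  0.71 -1.51  1.9   0.75  1.28  0.32]
```

View pics/c20.png

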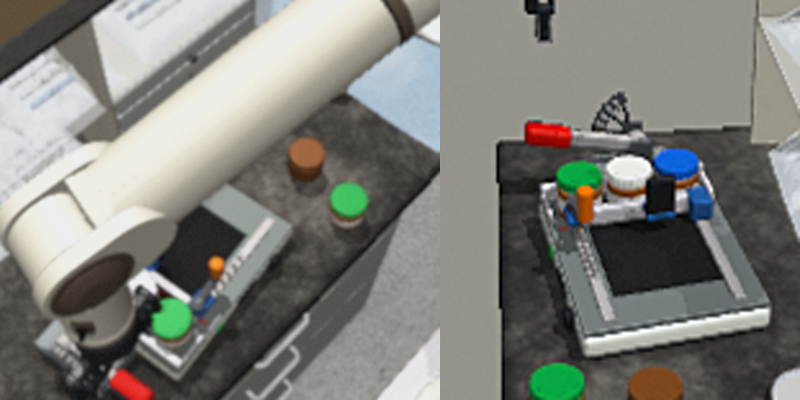

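The side view shows the lever down (grip at the crop's (548,133)), the three jars upright behind the bar, and the clamp knob along the rail. The gripper is clear of everything, so I'm handing in.

```bash
python3 -c "
from plant import env
print(env.finish_job())"
```

```text
the job is handed in; nothing more can be done
None
```

I handed the job in at about 52 s: the blue, white and green jars stand in the row along the fence, the bar is locked at the red line, and the brake lever is fully down; the hand-in call returned no verdict.

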